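# Refill the dispenser lane that has run out of standoffs

### The arm

A 7-joint arm with a two-finger parallel gripper is mounted at the origin on a cart in front of the work surface, level with it; the furniture and walls round the work are solid. World frame = base frame: x ahead of the robot, y to its left, z up, the work surface at z = 0. Lengths are in m, angles in rad, forces in N, time in s.
With the tool pointing down it reaches from about 0.4 to 0.85 m from the base axis. Payload 4.5 kg.
Tool frame: the origin (TCP) lies between the finger pads; the fingertips stand r.tip_reach ahead of it and the grasp point (between the pads) lies 3 mm ahead of it (r.tip_reach is the distance from the TCP to the fingertips, in m); z points along the fingers, y is the line along which they close (so a half turn about z gives the same grasp; the last joint's range is limited). The gripper opens to 88 mm and grips with 3 to 60 N. Pads are 18 mm wide; open, the fingers measure 123 mm over their backs; the gripper's body (75 mm by 187 mm) begins 45 mm behind the grasp point.
Start: joints at [1.208, 0.689, -0.195, 1.565, 0.157, 0.902, -0.215], TCP at [0.242, -0.576, 0.235] pointing down, gripper open.
Joint ranges: [-3.01, 3.01], [-0.46, 2.08], [-1.47, 1.51], [0.13, 2.56], [-1, 4.14], [0.04, 2.09], [-2.66, 2.66]. Speed limits (rad/s): [2.57, 2.57, 3.14, 3.14, 3.14, 3.14, 3.14].

### API

Orientations are given as a unit quaternion [x, y, z, w].
In Python, from plant import r gives the robot as it stands.
- The arm moves only by the tool step_arm, never from a script. Its argument "motion" is a list of rows, each an object with "dp": the shift along the tool's x, y, z in mm, a list of three; "twist": the turn, a rotation vector about the tool's x, y, z in rad, a list of three; "hand": the opening, from -1 (shut) to 1 (fully open). In form: [{"dp": [dx, dy, dz], "twist": [rx, ry, rz], "hand": hand}, ...]. A call has 1 to 5 rows; each row is the pose to reach, as a shift and turn from the pose commanded when the call began, along the tool's axes at that moment; what a row does not reach only later rows make up. A row lasts 1/8 s, in which the tool goes at most 62.5 mm and 10.7 degrees, less where a joint would pass 70% of its speed; a pose out of reach is approached as far as the arm can. A call with a gripper value outside its range is refused whole. The fingers move at their own pace and stop on an object; "force" is the grip in N (left out, the last holds). Time passes only in rows, so rows that repeat a pose let the fingers close. It gives the time, the measured TCP pose, the force, the opening and the grip force at its end, in the units of the state.
- r.get_state(): the state, without advancing time (a new reading comes with each control period).
- r.snapshot(name): name is "side" or "top" or "wrist"; returns a dict with "pixels" (400x640x3 uint8, red, green, blue), "depth" (400x640 float32, m along the optical axis (not along the pixel's ray), 0 where there is no reading), "fx", "fy", "cx", "cy" (pixels), "xyz" and "orientation" of the camera in the world; the wrist camera has in their place "mount" (4x4, takes a point from camera to tool coordinates, whose origin is the TCP and whose axes are the flange's). Camera axes: x right, y down, z forward; pixel columns grow to the right and rows downward; lengths in m; the calibration is good to about 2 mm. A picture is of the moment at which its call begins: read the wrist's pose just before it.
- r.finish_job(): hands the job in; it is judged then, once.
Trained networks look in the newest picture that a camera, given by its name, has taken for a name from the list of things; names that differ only in an ending like _2 or _b are one class to them, and where a whole thing is asked for, a point or a joint stands for the part that bears it (a point fixed in the world has none). Each returns a list of dicts, best first, with "score" (0 to 1); they miss things now and then, are a little off and sometimes report something else, mostly with a low value. They report only what shows in the picture. A call takes as long as a camera call.
- r.search_frame(camera, thing): "at" ([x, y, z] in m, in the coordinates of the camera as it stood for that picture, good to about 4 mm: the middle of the surface that is visible of it).
The state is a dict: "clock": time; "q": joint angles; "qd": joint speeds; "joint_torque": joint torques, N m; "tool_pos": TCP position; "eef_rot": TCP orientation; "contact_force": force on the tool from outside, world axes, zero at the start; "moment": the same for the moment, N m; "opening": opening from 0.0 (shut) to 1.0 (fully open); "finger_force": force on a finger pad.
Only numpy, scipy, OpenCV 4.12 (cv2) and the standard library are available. Lean on these libraries where they do the work, as an engineer would, in place of code of your own. Each camera call takes 0.05 s, during which the arm holds its last target. There are 200 camera calls.

### The job

Refill the parts dispenser with the standoffs from the steel cup: they belong in the lane whose pick tray still has a standoff lying in it. Shut that lane's gate fully first so that nothing runs through, then tip all six standoffs into its hopper and stand the empty cup upright back on the bench. Leave the other lane's gate and the parts in the two trays as they are, and do not knock over the small bottle.

Things in the scene. Friction and masses are not known exactly. Their poses are not given: they have to be found in the camera images.
- dispenser: Two-lane parts dispenser of grey sheet metal fixed to the bench, 166 (x) x 169 (y) x 148 mm high. Origin: at bench height, 48 mm in front of its back wall, midway between the sides; its front (-x) faces the robot, +y is the left lane. Lanes are 80 mm wide, centres at y = +41.5 and -41.5 mm, 3 mm partition. Each has an open hopper behind, a pick tray in front and a lift gate between.
- hopper_left (a point): Middle of the open top of the left lane's hopper, at rim height, 145 mm above the bench. The hopper is 88 mm long in the dispenser's x (-42 to +46 mm) and 80 mm wide; its floor slopes down at 43 degrees from 100 mm high at the back to 17 mm high at the outlet, a slot 25 mm high under its front wall, which the gate covers. Its axes are the dispenser's.
- hopper_right (a point): The same for the right lane.
- tray_left (a point): Middle of the floor of the left lane's pick tray, 6 mm above the bench. The tray is 62 mm long in the dispenser's x and 80 mm wide, with side walls 30 mm and a front lip 26 mm high.
- tray_right (a point): The same for the right lane.
- gate_left (a joint): Lift of the left lane's gate in m: 0 = fully down (shut), 0.032 = fully raised. The gate is an upright aluminium plate, 75 mm wide, that slides up and down between hopper and tray, in the plane x = -48 mm of the dispenser; it is stiff and stays where it is left (about 6 N push it down slowly).
- gate_right (a joint): The same for the right lane.
- gate_left_top (a point): Middle of the top face of the flange along the left gate's top edge, 56 mm wide (y) and 22 mm deep (x), folded to the front; it rides with the gate and is 147 mm above the bench when shut.
- gate_right_top (a point): The same for the right gate.
- tray_standoff: A hex standoff (see standoff_a) lying in one of the two pick trays: the sample that shows which lane is for standoffs. Which tray it is in varies.
- tray_bearing: A ball bearing, 35 mm across and 11 mm thick, lying flat in the other pick tray. Origin: centre of its underside.
- cup: Plain steel cup without handle, open at the top, 78 mm high, outside diameter 59 mm at the foot and 65 mm below the small rim bead (67 mm), wall 2.2 mm, floor 3 mm; stands upright on the bench with the six standoffs in it. Origin: centre of its underside; z is its axis, towards the mouth.
- threadlock: Small bottle, 31 mm across and 90 mm high, standing between cup and dispenser. Origin: centre of its underside; z is its axis.
- standoff_a: Brass hex standoff with a threaded stud, 9 mm across and 38 mm long, 12 g, lying in the cup. Origin: the middle of its plain end; its z axis runs along it.
- standoff_b: Another standoff, the same.
- standoff_c: Another standoff, the same.
- standoff_d: Another standoff, the same.
- standoff_e: Another standoff, the same.
- standoff_f: Another standoff, the same.

How it is judged:
By the outcome, as a careful person would: the job done as asked, in the order asked, and still so for the second after the job is handed in, with the robot touching nothing.
It also fails if it takes over 54 s, if anything falls off the work surface, if the arm or the gripper's body presses on something with over 40 N, if the wrist force passes 120 N, or if a joint passes its speed limit or range.

## Working session

There is one attempt and no reset: what is moved stays moved. The work goes in short steps, Python scripts to look and compute and a tool call to move; the robot and the scene stay as the last step left them, time stands still between calls to the robot, and variables do not carry over. Pictures are saved under pics/ and viewed, at most 10 in all, crops included, and the job is handed in when it is done.

Besides the shell and the picture viewer there is one more tool, called after "Call:" as name(argument=value, ...), one argument or row to a line, values as JSON. step_arm: Moves the arm, as the interface text tells. Its arguments: {"type":"object","properties":{"motion":{"type":"array"},"force":{"type":"number"}},"required":["motion"]}

```bash
mkdir -p pics; ls; cat > h.py <<'E'
from plant import r
import numpy as np, cv2
from scipy.spatial.transform import Rotation as R
def snap(n):
    s=r.get_state(); d=r.snapshot(n)
    if 'mount' in d:
        T=np.eye(4);T[:3,:3]=R.from_quat(s['eef_rot']).as_matrix();T[:3,3]=s['tool_pos'];M=T@d['mount']
    else:
        M=np.eye(4);o=np.array(d['orientation']);M[:3,:3]=o if o.shape==(3,3) else R.from_quat(o).as_matrix();M[:3,3]=d['xyz']
    return d,M
def cloud(d,M):
    z=d['depth'];v,u=np.indices(z.shape)
    p=np.stack([(u-d['cx'])*z/d['fx'],(v-d['cy'])*z/d['fy'],z],-1)@M[:3,:3].T+M[:3,3]
    p[z==0]=np.nan
    return p
def save(d,n): cv2.imwrite('pics/'+n+'.png',d['pixels'][...,::-1])
def find(c,M,t): return [(round(x['score'],2),np.round(M[:3,:3]@np.array(x['at'])+M[:3,3],4)) for x in r.search_frame(c,t)[:3]]
E
python3 - <<'E'
from h import *
print(r.tip_reach,r.get_state())
for c in ['top','side']:
    d,M=snap(c);save(d,c+'0');np.savez(c+'.npz',p=cloud(d,M),im=d['pixels'])
    print(c,np.round(M,3).tolist(),d['fx'])
    for t in ['dispenser','gate_left_top','gate_right_top','tray_standoff','tray_bearing','cup','threadlock']: print(t,find(c,M,t))
E
```

```text
pics
0.022 {'clock': 0.0, 'q': array([ 1.20780968,  0.68995702, -0.19451287,  1.56634331,  0.15731613,
        0.90249272, -0.2151457 ]), 'qd': array([-0.00015423, -0.00053629,  0.00251435, -0.00168915,  0.00052025,
       -0.00064472, -0.00118766]), 'joint_torque': array([-3.26843856e-04, -5.27572775e+01, -1.26779348e+00, -1.53433013e+01,
       -5.27966477e-02,  6.39365986e-03,  1.69501700e-04]), 'tool_pos': array([ 0.24123957, -0.57587807,  0.23452703]), 'eef_rot': array([ 9.80379403e-01,  1.97117755e-01, -2.49373422e-04, -8.68510700e-04]), 'contact_force': array([0.19929509, 0.04739118, 0.14004966]), 'moment': array([-0.00726952, -0.00923332,  0.0213727 ]), 'finger_force': 0.0, 'opening': 1.002345890488143}
top [[-0.011, -0.978, 0.207, 0.336], [-1.0, 0.011, -0.004, -0.07], [0.001, -0.207, -0.978, 1.217], [0.0, 0.0, 0.0, 1.0]] 497.8552359057358
dispenser [(0.93, array([ 0.5806, -0.3038,  0.0769]))]
gate_left_top [(0.74, array([ 0.5678, -0.2552,  0.1738]))]
gate_right_top [(0.75, array([ 0.5466, -0.3343,  0.1726])), (0.18, array([ 0.5115, -0.3446,  0.0161]))]
tray_standoff [(0.38, 
[... 156 characters left out ...]
.5175, 0.0647, 0.04  ]))]
threadlock [(0.55, array([ 0.4817, -0.075 ,  0.0608]))]
side [[-0.898, -0.284, 0.335, 0.077], [-0.439, 0.539, -0.719, 0.912], [0.023, -0.793, -0.609, 0.959], [0.0, 0.0, 0.0, 1.0]] 512.648469566483
dispenser [(0.95, array([ 0.5709, -0.2834,  0.0977])), (0.44, array([0.5085, 0.0696, 0.0506]))]
gate_left_top [(0.65, array([ 0.57  , -0.256 ,  0.1191]))]
gate_right_top [(0.55, array([ 0.5492, -0.3369,  0.1123]))]
tray_standoff []
tray_bearing [(0.75, array([ 0.5676, -0.2522,  0.1214])), (0.58, array([ 0.5143, -0.3384,  0.0107]))]
cup [(0.7, array([0.5077, 0.07  , 0.0488])), (0.7, array([ 0.5672, -0.2831,  0.0963]))]
threadlock [(0.56, array([ 0.4892, -0.0627,  0.0467]))]
```

View pics/top0.png

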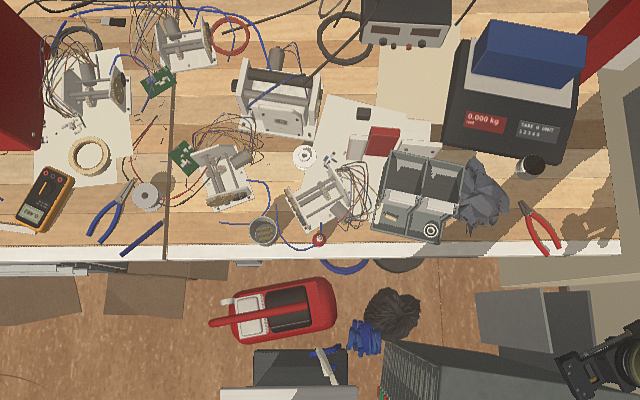

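View pics/side0.png

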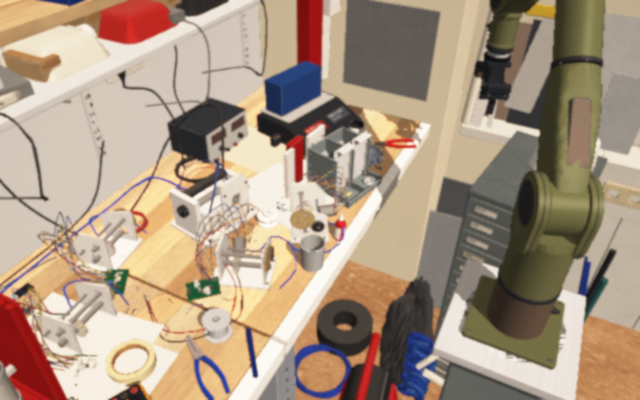

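```bash
python3 - <<'E'
import numpy as np,cv2
from scipy.optimize import least_squares
P=np.load('top.npz')['p'];S=np.load('side.npz')['p']
A=np.concatenate([P.reshape(-1,3),S.reshape(-1,3)])
def box(A,lo,hi): return A[((A>lo)&(A<hi)).all(1)]
for n,Q in (('top',P.reshape(-1,3)),('side',S.reshape(-1,3))):
    w=box(Q,[.4,-.5,.138],[.8,-.15,.156]); print(n,'rim z',np.median(w[:,2]),len(w),cv2.minAreaRect(w[:,:2].astype(np.float32)*1000))
    g=box(Q,[.5,-.4,.158],[.62,-.2,.2])
    for a,b in ((-.4,-.3),(-.29,-.2)):
        k=g[(g[:,1]>a)&(g[:,1]<b)]
        if len(k): print('gate',len(k),np.median(k,0),k.min(0),k.max(0),cv2.minAreaRect(k[:,:2].astype(np.float32)*1000))
    for nm,c,h in (('cup',(.515,.07),.05),('bot',(.487,-.07),.04)):
        k=box(Q,[c[0]-h,c[1]-h,.012],[c[0]+h,c[1]+h,.12])
        print(nm,len(k),k.min(0),k.max(0))
        if nm=='cup':
            k=k[k[:,2]>.073];f=least_squares(lambda x:np.hypot(k[:,0]-x[0],k[:,1]-x[1])-.0325,c,loss='soft_l1',f_scale=.002);print(f.x,len(k))
        else:
            t=k[k[:,2]>.083];print('top',np.median(t,0) if len(t) else None)
E
```

```text
top rim z 0.1464620074734364 831 ((625.2260131835938, -266.6252136230469), (258.813720703125, 139.45819091796875), 76.60530090332031)
gate 329 [ 0.54240539 -0.33306491  0.17222346] [ 0.52496588 -0.37326292  0.15887241] [ 0.56098646 -0.30023262  0.17745604] ((541.7587280273438, -334.057861328125), (74.60880279541016, 25.491010665893555), 76.36723327636719)
gate 325 [ 0.56113821 -0.25308593  0.17094634] [ 0.54330314 -0.28963371  0.15944255] [ 0.58004054 -0.219859    0.17581439] ((561.2561645507812, -252.239501953125), (71.80874633789062, 25.59596824645996), 76.32013702392578)
cup 561 [0.47642598 0.020639   0.01219654] [0.56479142 0.09026595 0.08276397]
[0.50769611 0.05629201] 132
bot 250 [ 0.46362724 -0.08831209  0.01207519] [ 0.5269839  -0.0310586   0.08845838]
top [ 0.48794626 -0.07399128  0.08592321]
side rim z 0.14383679257962667 548 ((624.113525390625, -265.8094787597656), (265.0517883300781, 152.75677490234375), 70.96308135986328)
gate 107 [ 0.54276493 -0.32773237  0.16987986] [ 0.52317563 -0.37051091  0.15838154] [ 0.56472107 -0.300308    0.17414572] ((541.6333618164062, -332.3155517578125), (72.22313690185547, 29.682483673095703), 74.8797836303711)
gate 120 [ 0.56216416 -0.24705463  0.1685105 ] [ 0.54432007 -0.28845789  0.15810942] [ 0.58120297 -0.21764183  0.17574168] ((561.5371704101562, -250.62353515625), (72.48323059082031, 27.85715675354004), 77.22725677490234)
cup 790 [0.47512633 0.0247328  0.01230603] [0.56356046 0.09230833 0.08079926]
[0.50840456 0.0596569 ] 100
bot 322 [ 0.46449855 -0.07996059  0.01290157] [ 0.52667864 -0.03019521  0.08673067]
top [ 0.48884003 -0.0713081   0.08444696]
```

```bash
python3 - <<'E'
import cv2,numpy as np
a=cv2.imread('pics/top0.png')[140:255,235:475];cv2.imwrite('pics/crop1.png',cv2.resize(a,None,fx=3.2,fy=3.2,interpolation=cv2.INTER_CUBIC))
P=np.load('top.npz')['p']
np.set_printoptions(precision=3,suppress=True)
for v in (222,226,230,234,238,242):print(v,[tuple(np.round(P[v,u],3)) for u in range(246,280,4)])
E
```

```text
222 [(np.float64(0.539), np.float64(0.106), np.float64(-0.0)), (np.float64(0.537), np.float64(0.095), np.float64(0.011)), (np.float64(0.528), np.float64(0.078), np.float64(0.064)), (np.float64(0.532), np.float64(0.072), np.float64(0.039)), (np.float64(0.535), np.float64(0.064), np.float64(0.02)), (np.float64(0.535), np.float64(0.054), np.float64(0.02)), (np.float64(0.533), np.float64(0.043), np.float64(0.032)), (np.float64(0.526), np.float64(0.03), np.float64(0.077)), (np.float64(0.538), np.float64(0.026), np.float64(0.004))]
226 [(np.float64(0.529), np.float64(0.106), np.float64(-0.002)), (np.float64(0.516), np.float64(0.085), np.float64(0.08)), (np.float64(0.523), np.float64(0.081), np.float64(0.037)), (np.float64(0.528), np.float64(0.075), np.float64(0.005)), (np.float64(0.529), np.float64(0.066), np.float64(-0.001)), (np.float64(0.526), np.float64(0.055), np.float64(0.017)), (np.float64(0.527), np.float64(0.046), np.float64(0.008)), (np.float64(0.525), np.float64(0.035), np.float64(0.02)), (np.float64(0.527), np.float64(0.026), np.float64(0.01))]
230 [(np.float64(0.519), np.float
[... 1403 characters left out ...]
oat64(0.496), np.float64(0.044), np.float64(0.018)), (np.float64(0.49), np.float64(0.031), np.float64(0.06)), (np.float64(0.498), np.float64(0.026), np.float64(0.004))]
242 [(np.float64(0.489), np.float64(0.105), np.float64(-0.0)), (np.float64(0.489), np.float64(0.095), np.float64(-0.0)), (np.float64(0.489), np.float64(0.085), np.float64(0.0)), (np.float64(0.479), np.float64(0.066), np.float64(0.077)), (np.float64(0.488), np.float64(0.065), np.float64(0.006)), (np.float64(0.479), np.float64(0.048), np.float64(0.081)), (np.float64(0.481), np.float64(0.04), np.float64(0.059)), (np.float64(0.487), np.float64(0.035), np.float64(0.012)), (np.float64(0.489), np.float64(0.027), np.float64(-0.002))]
```

View pics/crop1.png

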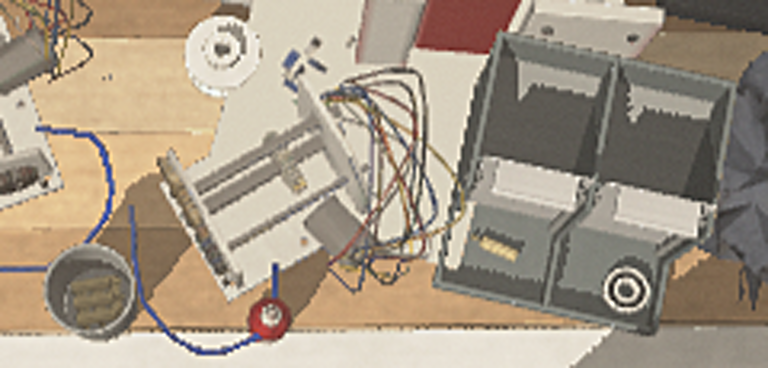

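Standoff is in the left tray (crop 495,245), bearing in the right (crop 625,290): left lane. Cup ≈ (0.510, 0.059), bottle ≈ (0.489, -0.072). The left gate is raised about 25 mm. I'll move over its flange now.

Call:
step_arm(
  motion=[
    {"dp": [50, -21, 0], "twist": [0, 0, 0.12], "hand": -1},
    {"dp": [100, -42, 0], "twist": [0, 0, 0.25], "hand": -1},
    {"dp": [150, -63, 0], "twist": [0, 0, 0.38], "hand": -1},
    {"dp": [200, -84, 0], "twist": [0, 0, 0.51], "hand": -1},
    {"dp": [250, -105, 0], "twist": [0, 0, 0.636], "hand": -1},
  ],
  force=30,
)

```text
clock: 1.42
tool_pos: [0.4328, -0.3817, 0.2355]
eef_rot: [0.993, -0.121, 0.0, 0.0]
contact_force: [0.0, -0.8, 0.4]
opening: 0.458
finger_force: 0.0
```

```bash
cat >> h.py <<'E'
def goal(p,rv=None):
    "tool-frame dp (mm) and twist from measured pose to a goal"
    s=r.get_state();Q=R.from_quat(s['eef_rot']);d=Q.inv().apply(np.array(p)-s['tool_pos'])*1000
    return np.round(d,1), (np.round((Q.inv()*rv).as_rotvec(),3) if rv is not None else None)
def axes(x,z):
    x=np.array(x,float);z=np.array(z,float);z/=np.linalg.norm(z);x=x-z*(x@z);x/=np.linalg.norm(x)
    return R.from_matrix(np.stack([x,np.cross(z,x),z],1))
def rec():
    import json
    s=r.get_state();open('log.jsonl','a').write(json.dumps([list(s['q']),list(s['tool_pos']),list(s['eef_rot'])])+'\n')
    print('t',round(s['clock'],2),'q',np.round(s['q'],3),'p',np.round(s['tool_pos'],4),'F',np.round(s['contact_force'],1),'op',round(s['opening'],3));return s
E
python3 - <<'E'
from h import *
rec();print(goal([.561,-.2515,.215],axes([.9708,-.24,0],[0,0,-1])))
E
```

```text
t 1.43 q [ 0.631  0.621  0.02   1.721 -0.016  0.799 -1.156] p [ 0.4328 -0.3817  0.2355] F [ 0.  -0.8  0.4] op 0.458
(array([  93. , -157.3,   20.5]), array([ 0.   , -0.001, -0.001]))
```

Call:
step_arm(
  motion=[
    {"dp": [25, -42, 0], "twist": [0, 0, 0], "hand": -1},
    {"dp": [50, -84, 4], "twist": [0, 0, 0], "hand": -1},
    {"dp": [75, -126, 8], "twist": [0, 0, 0], "hand": -1},
    {"dp": [93, -157, 15], "twist": [0, 0, 0], "hand": -1},
    {"dp": [93, -157, 25], "twist": [0, 0, 0], "hand": -1},
  ],
)

```text
clock: 2.05
tool_pos: [0.562, -0.2486, 0.2101]
eef_rot: [0.993, -0.116, 0.001, -0.001]
contact_force: [-0.5, -0.4, 0.2]
opening: 0.004
finger_force: 0.0
```

Call:
step_arm(
  motion=[
    {"dp": [0, 0, 6], "twist": [0, 0, 0], "hand": -1},
    {"dp": [0, 0, 12], "twist": [0, 0, 0], "hand": -1},
    {"dp": [0, 0, 18], "twist": [0, 0, 0], "hand": -1},
    {"dp": [0, 0, 23], "twist": [0, 0, 0], "hand": -1},
    {"dp": [0, 0, 23], "twist": [0, 0, 0], "hand": -1},
  ],
)

```text
clock: 2.68
tool_pos: [0.5588, -0.2526, 0.187]
eef_rot: [0.993, -0.119, -0.0, -0.0]
contact_force: [-0.2, -0.2, -0.4]
opening: 0.001
finger_force: 0.0
```

```bash
python3 - <<'E'
from h import *
rec()
E
```

```text
t 2.67 q [ 0.328  0.729  0.038  1.658 -0.037  0.755 -1.427] p [ 0.5588 -0.2526  0.187 ] F [-0.2 -0.2 -0.4] op 0.001
```

Call:
step_arm(
  motion=[
    {"dp": [0, 0, 4], "twist": [0, 0, 0], "hand": -1},
    {"dp": [0, 0, 8], "twist": [0, 0, 0], "hand": -1},
    {"dp": [0, 0, 12], "twist": [0, 0, 0], "hand": -1},
    {"dp": [0, 0, 15], "twist": [0, 0, 0], "hand": -1},
  ],
)

```text
clock: 3.18
tool_pos: [0.5591, -0.2525, 0.172]
eef_rot: [0.993, -0.119, -0.0, -0.0]
contact_force: [0.3, 0.0, -0.3]
opening: -0.003
finger_force: 0.0
```

```bash
python3 - <<'E'
from h import *
rec()
E
```

```text
t 3.17 q [ 0.329  0.749  0.036  1.67  -0.037  0.723 -1.427] p [ 0.5591 -0.2525  0.172 ] F [ 0.3  0.  -0.3] op -0.003
```

```bash
python3 - <<'E'
from h import *
d,M=snap('wrist');save(d,'w1');P=cloud(d,M).reshape(-1,3)
d2,M2=snap('side');save(d2,'s1');cv2.imwrite('pics/s1c.png',cv2.resize(d2['pixels'][80:240,240:440,::-1],None,fx=3,fy=3))
cv2.imwrite('pics/ws.png',np.hstack([cv2.resize(d['pixels'],(400,250))[...,::-1],cv2.resize(d2['pixels'][100:225,270:420],(300,250))[...,::-1]]))
k=P[(P[:,2]>.12)&(P[:,2]<.2)&(np.hypot(P[:,0]-.56,P[:,1]+.25)<.06)]
print(len(k),np.histogram(k[:,2],8),np.median(k,0))
print(np.round(M,3).tolist())
E
```

```text
12746 (array([ 949, 1206, 3439, 1024, 1202, 3399,  606,  921]), array([0.12000488, 0.13000414, 0.1400034 , 0.15000266, 0.16000192,
       0.17000118, 0.18000044, 0.1899997 , 0.19999896])) [ 0.57101253 -0.25772346  0.1577998 ]
[[-0.237, -0.927, -0.291, 0.634], [-0.971, 0.227, 0.07, -0.271], [0.001, 0.299, -0.954, 0.322], [0.0, 0.0, 0.0, 1.0]]
```

View pics/ws.png

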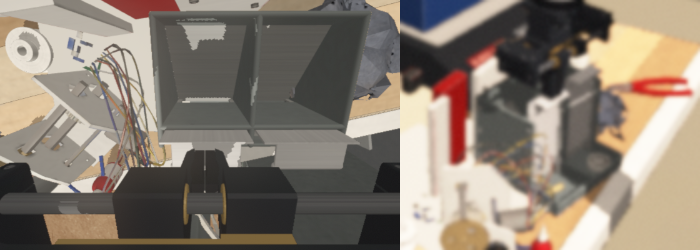

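```bash
python3 - <<'E'
import cv2
a=cv2.imread('pics/w1.png')[170:370,180:580];cv2.imwrite('pics/w1c.png',cv2.resize(a,None,fx=2,fy=2))
E
```

```text
(no output)
```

View pics/w1c.png

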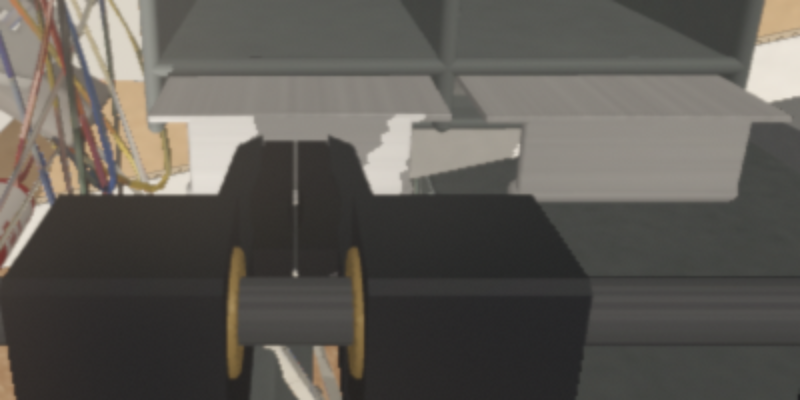

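```bash
python3 - <<'E'
from h import *
d,M=snap('wrist');p=cloud(d,M)
for n,u,v in [('Lfl',285,245),('Lfl',280,255),('Rfl',490,250),('Rfl2',460,262),('Lstrip',300,216),('Lstrip top',300,209),('Lstrip bot',300,225),('Rstrip',480,216),('tip',327,241),('tip',320,250),('finger',327,300),('pt',335,215),('rim',320,204)]:
    print(n,np.round(p[v,u],4))
E
```

```text
Lfl [ 0.5683 -0.233   0.1716]
Lfl [ 0.564  -0.2293  0.1726]
Rfl [ 0.5421 -0.3319  0.1734]
Rfl2 [ 0.5391 -0.3166  0.1735]
Lstrip [ 0.5769 -0.242   0.1586]
Lstrip top [ 0.5768 -0.241   0.1465]
Lstrip bot [ 0.5763 -0.2428  0.1698]
Rstrip [ 0.5544 -0.3346  0.1588]
tip [ 0.5677 -0.2545  0.1767]
tip [ 0.5685 -0.2514  0.1862]
finger [ 0.0229 -0.1211 -0.576 ]
pt [ 0.5715 -0.2599  0.1544]
rim [ 0.5775 -0.2529  0.1482]
```

The crop shows the closed fingertip (295,140) over the middle of the left flange, with the flange still at 0.172 and no contact force. I'll continue down gently.

Call:
step_arm(
  motion=[
    {"dp": [0, 0, 3], "twist": [0, 0, 0], "hand": -1},
    {"dp": [0, 0, 6], "twist": [0, 0, 0], "hand": -1},
    {"dp": [0, 0, 8], "twist": [0, 0, 0], "hand": -1},
  ],
)

```text
clock: 3.7
tool_pos: [0.5593, -0.2526, 0.1647]
eef_rot: [0.993, -0.119, 0.0, 0.0]
contact_force: [-1.5, 1.4, 4.2]
opening: 0.004
finger_force: 2.3
```

```bash
python3 - <<'E'
from h import *
rec()
d,M=snap('wrist');p=cloud(d,M)
for n,u,v in [('Lfl',285,245),('Lfl',280,255),('tip',327,241),('tip',320,250)]:
    print(n,np.round(p[v,u],4))
for v in range(222,262,4): print(v,np.round(p[v,320],4),d['pixels'][v,320])
print(d['mount'])
E
```

```text
t 3.7 q [ 0.329  0.759  0.035  1.676 -0.037  0.706 -1.427] p [ 0.5593 -0.2526  0.1647] F [-1.5  1.4  4.2] op 0.004
Lfl [ 0.5707 -0.2343  0.169 ]
Lfl [ 0.5654 -0.23    0.1674]
tip [ 0.5677 -0.2546  0.1686]
tip [ 0.569  -0.2517  0.1791]
222 [ 0.5739 -0.2525  0.1576] [139 134 128]
226 [ 0.574  -0.2526  0.163 ] [138 133 127]
230 [ 0.5738 -0.2526  0.1677] [142 138 131]
234 [ 0.5722 -0.2522  0.1686] [145 141 134]
238 [ 0.5695 -0.2516  0.1672] [146 141 134]
242 [ 0.5693 -0.2516  0.1714] [57 53 50]
246 [ 0.5688 -0.2515  0.1747] [57 53 50]
250 [ 0.569  -0.2517  0.1791] [57 53 50]
254 [ 0.569  -0.2517  0.183 ] [57 53 50]
258 [ 0.5691 -0.2519  0.1869] [55 52 49]
[[-4.16480835e-04 -9.54216828e-01 -2.99115483e-01  7.76286240e-02]
 [ 9.99999736e-01 -5.75384732e-04  4.43176886e-04  6.10951978e-05]
 [-5.94993324e-04 -2.99115219e-01  9.54216816e-01 -1.50023884e-01]
 [ 0.00000000e+00  0.00000000e+00  0.00000000e+00  1.00000000e+00]]
```

Call:
step_arm(
  motion=[
    {"dp": [0, 0, 3], "twist": [0, 0, 0], "hand": -1},
    {"dp": [0, 0, 6], "twist": [0, 0, 0], "hand": -1},
    {"dp": [0, 0, 9], "twist": [0, 0, 0], "hand": -1},
    {"dp": [0, 0, 12], "twist": [0, 0, 0], "hand": -1},
    {"dp": [0, 0, 14], "twist": [0, 0, 0], "hand": -1},
  ],
)

```text
clock: 4.38
tool_pos: [0.5593, -0.2526, 0.1505]
eef_rot: [0.993, -0.119, 0.0, 0.0]
contact_force: [-0.2, 0.5, 4.6]
opening: 0.0
finger_force: 2.3
```

Call:
step_arm(
  motion=[
    {"dp": [0, 0, 2], "twist": [0, 0, 0], "hand": -1},
    {"dp": [0, 0, 4], "twist": [0, 0, 0], "hand": -1},
    {"dp": [0, 0, 6], "twist": [0, 0, 0], "hand": -1},
    {"dp": [0, 0, 7], "twist": [0, 0, 0], "hand": -1},
    {"dp": [0, 0, 7], "twist": [0, 0, 0], "hand": -1},
  ],
)

```text
clock: 5.0
tool_pos: [0.5594, -0.2526, 0.1441]
eef_rot: [0.993, -0.119, 0.0, 0.0]
contact_force: [-1.6, 1.1, 8.6]
opening: 0.007
finger_force: 4.9
```

```bash
python3 - <<'E'
from h import *
rec()
d,M=snap('wrist');p=cloud(d,M)
k=p.reshape(-1,3);k=k[(abs(k[:,0]-.566)<.012)&(abs(k[:,1]+.232)<.006)&(k[:,2]>.13)&(k[:,2]<.16)];print(len(k),np.percentile(k[:,2],[5,50,95]))
E
```

```text
t 5.0 q [ 0.331  0.787  0.033  1.691 -0.038  0.663 -1.427] p [ 0.5594 -0.2526  0.1441] F [-1.6  1.1  8.6] op 0.007
672 [0.14645677 0.1475188  0.14856843]
```

Call:
step_arm(
  motion=[
    {"dp": [0, 0, 0.7], "twist": [0, 0, 0], "hand": -1},
    {"dp": [0, 0, 1.3], "twist": [0, 0, 0], "hand": -1},
    {"dp": [0, 0, 1.3], "twist": [0, 0, 0], "hand": -1},
  ],
)

```text
clock: 5.42
tool_pos: [0.5594, -0.2526, 0.144]
eef_rot: [0.993, -0.119, 0.001, 0.0]
contact_force: [-3.9, 1.7, 18.3]
opening: 0.004
finger_force: 9.1
```

Call:
step_arm(
  motion=[
    {"dp": [0, 0, -40], "twist": [0, 0, 0], "hand": -1},
    {"dp": [0, 0, -90], "twist": [0, 0, 0], "hand": 0},
    {"dp": [-20, -50, -120], "twist": [0, 0.15, 0], "hand": 1},
    {"dp": [-40, -100, -120], "twist": [0.15, 0.15, 0], "hand": 1},
  ],
)

```text
clock: 5.92
tool_pos: [0.5429, -0.1393, 0.2635]
eef_rot: [0.988, -0.115, 0.084, -0.067]
contact_force: [0.1, 1.0, -0.5]
opening: 0.323
finger_force: 0.0
```

```bash
cat > kin.py <<'E'
import numpy as np, json, itertools
from scipy.spatial.transform import Rotation as R
from scipy.optimize import least_squares
def fk(q,x,s):
    o,h,L1,L2,L3,a,b,o7=x; Z=lambda t:R.from_euler('z',t); Y=lambda t:R.from_euler('y',t)
    A=Z(o+s[0]*q[0]); p=np.array([0,0,h]); A=A*Y(q[1])*Z(s[1]*q[2]); p=p+A.apply([a,0,L1])
    A=A*Y(q[3])*Z(s[2]*q[4]); p=p+A.apply([-a,0,L2]); A=A*Y(q[5]); p=p+A.apply([b,0,0]); A=A*Z(s[3]*q[6]+o7); return p+A.apply([0,0,L3]),A
def data():
    D=[json.loads(l) for l in open('log.jsonl')]
    D.append([[1.20780968,.68995702,-.19451287,1.56634331,.15731613,.90249272,-.2151457],[.24123957,-.57587807,.23452703],[.980379403,.197117755,-.000249,-.000868]])
    return D
def fit():
    D=data();best=None
    for s in itertools.product((-1,1),repeat=4):
        def f(x):
            e=[]
            for q,p,o in D:
                P,A=fk(q,x,s);e+=list(P-p)+list(.3*(A.inv()*R.from_quat(o)).as_rotvec())
            return np.array(e)
        for o7 in (0,1.57,3.14,-1.57):
            F=least_squares(f,[0,.3,.35,.35,.2,0,0,o7])
            if best is None or F.cost<best[0]: best=(F.cost,F.x,s,np.abs(F.fun).max())
    return best
E
python3 - <<'E'
from h import *; rec(); from kin import *
print(fit())
E
```

```text
t 5.92 q [ 0.327  0.515 -0.102  1.872 -0.182  0.614 -1.419] p [ 0.5429 -0.1393  0.2635] F [ 0.1  1.  -0.5] op 0.323
(np.float64(2.0573392301489573e-05), array([-0.07513365,  0.32337242,  0.56142076,  0.33986482,  0.30815171,
       -0.00616302, -0.01542984,  1.49591052]), (-1, -1, -1, -1), np.float64(0.003508056552618596))
```

Call:
step_arm(
  motion=[
    {"dp": [0, -40, -20], "twist": [0.1, 0, 0.15], "hand": 1},
    {"dp": [0, -80, -20], "twist": [0.25, 0, 0.3], "hand": 1},
    {"dp": [0, -80, -20], "twist": [0.25, 0, 0.3], "hand": 1},
  ],
)

```text
clock: 6.3
tool_pos: [0.5573, -0.0703, 0.2928]
eef_rot: [0.943, -0.253, 0.086, -0.2]
contact_force: [-0.2, -0.1, -0.3]
opening: 0.661
finger_force: 0.0
```

```bash
python3 - <<'E'
from h import *; rec(); from kin import *
d,M=snap('wrist');save(d,'w2');C=cloud(d,d['mount']).reshape(-1,3)
print(d['mount'][2][3])
for lo in (-.12,-.1,-.08,-.06,-.05,-.04,-.03,-.02,-.01,0,.01,.02,.03):
    k=C[(C[:,2]>lo)&(C[:,2]<lo+.01)]
    if len(k): print(lo,len(k),k.min(0).round(3),k.max(0).round(3))
b=fit();print(b); np.save('fit.npy',b[1])
E
```

```text
t 6.3 q [ 0.429  0.499 -0.239  1.889 -0.489  0.631 -1.486] p [ 0.5573 -0.0703  0.2928] F [-0.2 -0.1 -0.3] op 0.661
-0.14995903434578872
-0.1 21528 [ 0.011 -0.061 -0.1  ] [ 0.035  0.061 -0.09 ]
-0.08 10576 [-0.01  -0.085 -0.08 ] [ 0.036  0.084 -0.07 ]
-0.06 1108 [-0.011 -0.046 -0.06 ] [ 0.012  0.046 -0.05 ]
-0.05 2064 [-0.    -0.047 -0.05 ] [ 0.012  0.046 -0.04 ]
-0.04 1388 [-0.009 -0.045 -0.04 ] [ 0.012  0.045 -0.03 ]
-0.03 1453 [-0.009 -0.045 -0.03 ] [ 0.012  0.044 -0.02 ]
-0.02 960 [-0.009 -0.044 -0.02 ] [ 0.012  0.043 -0.01 ]
-0.01 469 [-0.009 -0.042 -0.01 ] [ 0.011  0.042 -0.002]
(np.float64(8.84219717055407e-05), array([-0.07455965,  0.32715598,  0.57042258,  0.35143042,  0.31015074,
       -0.01700934, -0.01734986,  1.49733045]), (-1, -1, -1, -1), np.float64(0.009329195834074495))
```

View pics/w2.png

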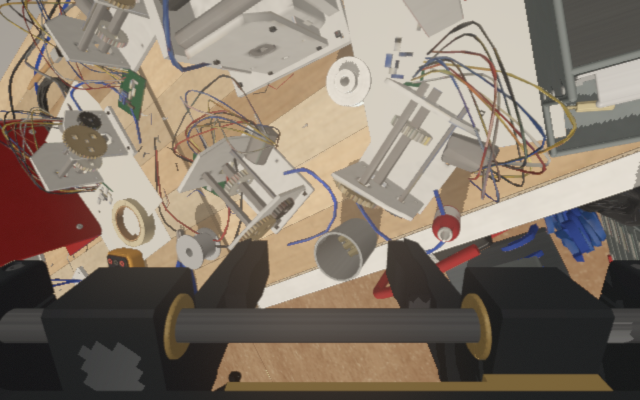

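Fingertips lie at tool z ≈ -3 mm (both open and closed), so the true pad centre is near tool z = -22 mm; I'll use that. Picture: cup at (345,250), bottle at (445,228). Next I'll refine the arm model to plan the side grasp.

```bash
cat > kin2.py <<'E'
from kin import *
S=(-1,-1,-1,-1)
# general: 7 joints, each preceded by link vector & small fixed rotation
def fk2(q,x):
    h,L1,L2,L3,a1,a2,b,sx,tx,ty=x[:10];of=x[10:17]; Z=lambda t:R.from_euler('z',t); Y=lambda t:R.from_euler('y',t)
    q=np.array(q)*[-1,1,-1,1,-1,1,-1]+of
    A=Z(q[0]);p=A.apply([sx,0,h]);A=A*Y(q[1])*Z(q[2]);p=p+A.apply([a1,0,L1]);A=A*Y(q[3])*Z(q[4]);p=p+A.apply([a2,0,L2]);A=A*Y(q[5])
    p=p+A.apply([b,0,0]);A=A*Z(q[6]);return p+A.apply([tx,ty,L3]),A
x0=np.array([.327,.5,.35,.31,0,0,0,0,0,0]+[0]*6+[np.pi/2])
def fit2(D,lam=.003):
    def f(x):
        e=[]
        for q,p,o in D:
            P,A=fk2(q,x);e+=list(P-p)+list(.3*(A.inv()*R.from_quat(o)).as_rotvec())
        w=np.array([.1,.1,.1,.1,1,1,1,1,1,1]+[.3]*7)
        return np.r_[e,lam*w*(x-x0)]
    F=least_squares(f,x0);n=6*len(D);return F.x,np.abs(F.fun[:n]).reshape(-1,6).max(1)
E
python3 - <<'E'
from kin2 import *
np.set_printoptions(precision=4,suppress=True)
D=data()
for lam in (.03,.003,.0003):
    x,e=fit2(D,lam);print(x,e)
E
```

```text
[ 0.3198  0.5782  0.2977  0.3445 -0.01   -0.0045  0.0383  0.0418  0.0093
  0.0165 -0.0727  0.0313  0.0366 -0.0257 -0.0363 -0.0022  1.5521] [0.0022 0.0021 0.0011 0.0011 0.0017 0.0018 0.0036 0.0021]
[ 0.3187  0.5786  0.2952  0.343  -0.0068 -0.0049  0.0458  0.0469  0.0102
  0.0174 -0.0718  0.0324  0.0374 -0.0254 -0.0371 -0.0037  1.5541] [0.0021 0.0022 0.0011 0.0011 0.0017 0.0017 0.0034 0.0021]
[ 0.3187  0.5786  0.2951  0.3429 -0.0068 -0.0049  0.0459  0.047   0.0102
  0.0174 -0.0718  0.0324  0.0374 -0.0254 -0.0371 -0.0037  1.5541] [0.0021 0.0022 0.0011 0.0011 0.0017 0.0017 0.0034 0.0021]
```

```bash
cat > plan.py <<'E'
from kin2 import *
np.set_printoptions(precision=3,suppress=True)
X,_=fit2(data(),.03)
lo=np.array([-3.01,-.46,-1.47,.13,-1,.04,-2.66]);hi=np.array([3.01,2.08,1.51,2.56,4.14,2.09,2.66])
def ik(p,Rt,q0,w=.01):
    def f(q):
        P,A=fk2(q,X);return np.r_[(P-p)*10,(A.inv()*Rt).as_rotvec()*3,w*(q-q0)]
    F=least_squares(f,np.clip(q0,lo+.03,hi-.03),bounds=(lo+.02,hi-.02));P,A=fk2(F.x,X)
    return F.x,np.linalg.norm(P-p),(A.inv()*Rt).magnitude()
P=np.concatenate([np.load('top.npz')['p'].reshape(-1,3),np.load('side.npz')['p'].reshape(-1,3)])
P=P[np.isfinite(P).all(1)];H=np.zeros((100,140))
k=(P[:,0]>.2)&(P[:,0]<1.2)&(P[:,1]>-.7)&(P[:,1]<.7)&(P[:,2]<.5)&(P[:,0]>.42);P=P[k]
np.maximum.at(H,(((P[:,0]-.2)*100).astype(int),((P[:,1]+.7)*100).astype(int)),P[:,2])
def hm(p):
    i=np.clip(((p[:,0]-.2)*100).astype(int),0,99);j=np.clip(((p[:,1]+.7)*100).astype(int),0,139);return H[i,j]
g=lambda a,b,n:np.linspace(a,b,n)
def grid(x,y,z): return np.stack(np.meshgrid(x,y,z),-1).reshape(-1,3)
hand=np.r_[grid(g(-.0375,.0375,4),g(-.094,.094,9),g(-.067,-.2,6)),grid(g(-.012,.012,2),g(-.055,.055,2),g(-.06,-.003,4))]
def clear(p,Rt,skip=None):
    w=Rt.apply(hand)+p;c=w[:,2]-hm(w)
    if skip is not None: c=np.where(np.hypot(w[:,0]-skip[0],w[:,1]-skip[1])<.045,w[:,2],c)
    return c.min()
def frame(t,up):
    t=np.array(t)/np.linalg.norm(t);y=np.cross(up,t);y/=np.linalg.norm(y);return R.from_matrix(np.stack([np.cross(y,t),y,t],1))
E
cat > s1.py <<'E'
from plan import *
cup=np.array([.510,.059,.047]);G=np.array([0,0,-.022])
qn=np.array(json.loads(open('log.jsonl').readlines()[-1])[0]);rng=np.random.default_rng(0)
for de in (0,15,30,45):
  for ph in range(-180,180,20):
    d,f=np.radians([de,ph]);t=[np.cos(f)*np.cos(d),np.sin(f)*np.cos(d),-np.sin(d)]
    for flip in (1,-1):
      Rt=frame(t,[0,0,flip]);p=cup-Rt.apply(G);best=None
      for n in range(4):
        q,e,a=ik(p,Rt,qn if n==0 else qn+rng.normal(0,.7,7))
        if e<.004 and a<.03:
            if best is None or np.abs(q-qn).max()<np.abs(best-qn).max(): best=q
      if best is not None: print(de,ph,flip,best,'clr %.3f'%clear(p,Rt,cup))
E
timeout 560 python3 s1.py
```

```text
0 -140 1 [-0.576  1.729  0.812  0.82  -0.026  2.07  -0.826] clr -0.106
0 -120 1 [-0.691  1.652  0.547  1.068  0.289  1.778 -0.984] clr -0.107
0 -100 1 [-0.751  1.58   0.251  1.39   0.654  1.561 -1.32 ] clr -0.102
0 -100 -1 [-0.51   1.636 -0.293  1.284  0.991  1.961  1.554] clr -0.102
0 -80 1 [-0.914  1.59   0.327  1.72   0.871  1.238 -1.545] clr -0.101
0 -60 1 [-0.623  1.701 -0.389  2.112  1.293  1.923 -2.315] clr -0.002
0 60 1 [ 1.043  2.047 -1.216  2.06  -0.064  0.06  -2.541] clr -0.100
0 80 1 [ 0.73   1.681 -0.575  1.826 -0.98   0.864 -1.663] clr -0.127
0 80 -1 [ 0.96   2.015 -1.309  1.837  0.341  0.549  0.143] clr -0.127
0 100 1 [ 0.494  1.596 -0.348  1.497 -0.798  1.327 -1.89 ] clr -0.101
0 100 -1 [ 0.78   1.9   -1.217  1.52   0.111  1.023  0.364] clr -0.101
0 120 1 [ 0.317  1.61  -0.273  1.179 -0.641  1.674 -2.037] clr -0.127
0 120 -1 [ 0.562  1.811 -1.062  1.214  0.     1.467  0.516] clr -0.127
0 140 1 [ 0.219  1.69  -0.534  0.877 -0.316  1.931 -2.275] clr -0.102
0 140 -1 [ 0.384  1.911 -1.45   0.928  0.325  1.932  0.292] clr -0.102
15 -180 1 [-0.13   1.57  -0.142  0.797 -0.04
[... 4062 characters left out ...]
.259  1.567 -1.21   2.297  1.455  2.07   1.112] clr -0.036
45 80 1 [ 0.605  1.267 -0.731  2.098 -0.73   0.06  -2.283] clr -0.061
45 100 1 [ 0.274  1.147 -0.069  1.89  -0.98   0.757 -1.786] clr -0.043
45 100 -1 [ 0.644  1.422 -1.166  1.948  0.832  0.609 -0.552] clr -0.043
45 120 1 [ 0.182  1.173 -0.081  1.647 -0.609  0.963 -1.967] clr -0.024
45 120 -1 [ 0.545  1.438 -1.143  1.693  0.592  0.952 -0.061] clr -0.024
45 140 1 [ 0.05   1.204 -0.004  1.467 -0.443  1.182 -1.894] clr -0.029
45 140 -1 [ 0.373  1.368 -0.886  1.482  0.362  1.164  0.446] clr -0.029
45 160 1 [-0.05   1.231 -0.021  1.345 -0.244  1.315 -1.822] clr -0.046
45 160 -1 [ 0.316  1.598 -1.45   1.361  0.816  1.694  0.242] clr -0.046
```

```bash
cat > s2.py <<'E'
from plan import *
import sys
cup=np.array([.510,.059]);G=np.array([0,0,-.022])
qn=np.array(json.loads(open('log.jsonl').readlines()[-1])[0]);rng=np.random.default_rng(1)
lip=np.array([.615,-.263,.172]);out=[]
a=np.linspace(0,2*np.pi,12,endpoint=False)
def pours(Rg,zg,el):
    ct=Rg.inv().apply([0,0,1])
    for ps in a:
        c=np.array([np.cos(ps)*np.cos(el),np.sin(ps)*np.cos(el),-np.sin(el)]);n=np.array([0,0,-1.])-c*np.sin(el);n/=np.linalg.norm(n)
        gp=lip-.033*n-c*(.078-zg)
        R0,_=R.align_vectors([c],[ct])
        for b in np.linspace(0,2*np.pi,18,endpoint=False):
            Rt=R.from_rotvec(c*b)*R0;p=gp-Rt.apply(G)
            # cup cylinder points
            e1=np.cross(c,[0,0,1]);e1/=np.linalg.norm(e1);e2=np.cross(c,e1)
            w=np.array([gp+c*(s-zg)+.033*(np.cos(u)*e1+np.sin(u)*e2) for s in (0,.04,.078) for u in a])
            cl=min(clear(p,Rt),(w[:,2]-hm(w)).min())
            if cl>.008: yield ps,b,p,Rt,cl
for de in (0,10,20,30,40,50):
  for ph in (-90,-75,-65,-55,-45,-30,-15,0,15,30):
    for zg in (.045,.055):
     d,f=np.radians([de,ph]);t=[np.cos(f)*np.cos(d),np.sin(f)*np.cos(d),-np.sin(d)]
     for flip in (1,-1):
      Rg=frame(t,[0,0,flip]);pg=np.r_[cup,zg]-Rg.apply(G);cg=clear(pg,Rg,cup)
      if cg<-.004: continue
      sols=[]
      for n in range(6):
        q,e,an=ik(pg,Rg,qn+(rng.normal(0,.8,7) if n else 0))
        if e<.004 and an<.03 and all(np.abs(q-s).max()>.3 for s in sols): sols.append(q)
      if not sols: continue
      L=list(pours(Rg,zg,np.radians(42)))
      print(de,ph,zg,flip,'cl %.3f'%cg,len(sols),'pours',len(L),flush=True)
      rng.shuffle(L) if False else None
      for q in sols:
        for ps,b,p,Rt,cl in L:
          q2,e,an=ik(p,Rt,q)
          if e<.004 and an<.03: out.append((np.abs(q2-q).max()+.5*np.abs(q-qn).max(),de,ph,zg,flip,cg,cl,np.degrees(ps),np.degrees(b),q,q2))
out.sort(key=lambda o:o[0])
for o in out[:14]: print(o[1:5],'cg %.3f cl %.3f ps %d b %d'%o[5:9],o[9],o[10])
import pickle;pickle.dump(out,open('out.pkl','wb'))
E
timeout 575 python3 s2.py
```

```text
0 -65 0.055 1 cl 0.006 2 pours 50
0 -65 0.055 -1 cl 0.006 1 pours 43
0 -55 0.045 1 cl 0.000 2 pours 60
0 -55 0.045 -1 cl 0.000 1 pours 59
0 -55 0.055 1 cl 0.010 2 pours 50
0 -45 0.045 1 cl 0.002 1 pours 60
0 -45 0.055 1 cl 0.012 1 pours 50
0 -45 0.055 -1 cl 0.012 1 pours 43
0 -30 0.055 -1 cl 0.012 1 pours 43
10 -55 0.045 1 cl 0.007 1 pours 49
10 -55 0.045 -1 cl 0.007 1 pours 46
10 -55 0.055 1 cl 0.017 2 pours 45
10 -55 0.055 -1 cl 0.017 1 pours 41
10 -45 0.045 1 cl 0.008 1 pours 49
10 -45 0.055 1 cl 0.018 1 pours 45
20 -55 0.045 1 cl 0.016 1 pours 42
20 -55 0.055 1 cl 0.026 2 pours 32
20 -55 0.055 -1 cl 0.026 1 pours 33
20 -45 0.055 -1 cl 0.015 1 pours 33
30 -55 0.045 1 cl 0.019 1 pours 28
30 -55 0.055 1 cl 0.029 1 pours 24
40 -55 0.045 1 cl 0.002 2 pours 14
40 -55 0.055 1 cl 0.012 1 pours 3
50 -55 0.045 1 cl 0.014 1 pours 1
50 -55 0.045 -1 cl 0.014 1 pours 0
50 -55 0.055 1 cl 0.024 2 pours 0
(0, -65, 0.055, 1) cg 0.006 cl 0.025 ps 149 b 239 [-1.081  1.659  0.501  1.992  1.107  0.919 -1.818] [-0.51   1.225  1.082  1.728  0.19   0.396 -2.64 ]
(0, -65, 0.055, 1) cg 0.006 cl 0.025 ps 14
[... 1235 characters left out ...]
1.914 -0.079  2.502  1.561  2.013  0.299] [ 0.139  1.113 -0.533  2.255  1.813  1.729 -0.826]
(0, -55, 0.045, 1) cg 0.000 cl 0.019 ps 149 b 239 [-1.183  1.778  0.621  2.163  1.413  0.742 -2.19 ] [-0.5    1.214  1.075  1.705  0.204  0.417 -2.64 ]
(0, -55, 0.055, 1) cg 0.010 cl 0.025 ps 149 b 239 [-1.041  1.694  0.358  2.197  1.433  1.071 -2.26 ] [-0.51   1.225  1.082  1.728  0.19   0.396 -2.64 ]
(0, -45, 0.055, -1) cg 0.012 cl 0.025 ps 180 b 40 [-0.627  1.785 -0.363  2.244  1.441  2.07   0.681] [ 0.456  1.21  -1.206  2.391  1.939  1.99  -0.515]
(0, -55, 0.045, 1) cg 0.000 cl 0.023 ps 119 b 239 [-0.656  1.727 -0.334  2.195  1.34   1.897 -2.402] [-0.371  1.189  1.046  1.391 -0.042  0.876 -2.64 ]
```

```bash
cat > s3.py <<'E'
from plan import *;import pickle
out=pickle.load(open('out.pkl','rb'))
print(len(out))
for de in (10,20,30,40):
    n=0
    for o in out:
        m=min((o[10]-lo).min(),(hi-o[10]).min(),)
        if o[1]==de and m>.035:
            P,A=fk2(o[10],X);t=A.apply([0,0,1])
            print(o[1:5],'cg %.3f cl %.3f ps %d b %d'%o[5:9],o[9],o[10],'m %.2f'%m,'t',t);n+=1
            if n>5:break
E
python3 s3.py
```

```text
424
(10, -55, 0.045, -1) cg 0.007 cl 0.012 ps 0 b 119 [-1.33   1.848  1.299  2.066 -0.98   0.122 -2.64 ] [-0.402  1.441  1.215  1.226  0.057  1.197 -1.001] m 0.29 t [-0.458 -0.853 -0.25 ]
(10, -55, 0.055, -1) cg 0.017 cl 0.011 ps 29 b 119 [-1.329  1.835  1.3    2.079 -0.98   0.107 -2.636] [-0.493  1.287  1.086  1.599  0.234  0.661 -0.953] m 0.42 t [-0.153 -0.907 -0.392]
(10, -55, 0.055, -1) cg 0.017 cl 0.012 ps 0 b 140 [-1.329  1.835  1.3    2.079 -0.98   0.107 -2.636] [-0.221  1.384  1.141  0.894 -0.09   1.602 -0.866] m 0.37 t [-0.634 -0.633 -0.444]
(10, -55, 0.045, -1) cg 0.007 cl 0.017 ps 0 b 140 [-1.33   1.848  1.299  2.066 -0.98   0.122 -2.64 ] [-0.23   1.366  1.132  0.936 -0.074  1.576 -0.866] m 0.38 t [-0.634 -0.633 -0.444]
(10, -55, 0.045, -1) cg 0.007 cl 0.034 ps 0 b 160 [-1.33   1.848  1.299  2.066 -0.98   0.122 -2.64 ] [-0.029  1.368  1.09   0.59  -0.255  1.989 -0.816] m 0.10 t [-0.748 -0.337 -0.572]
(10, -55, 0.055, -1) cg 0.017 cl 0.028 ps 0 b 160 [-1.329  1.835  1.3    2.079 -0.98   0.107 -2.636] [-0.015  1.392  1.12   0.526 -0.293  2.03  -0.823] m 0.06 t [-0.748 -0.337
[... 2627 characters left out ...]
23 ps 90 b 239 [-0.427  1.433 -0.722  2.517  1.586  1.691 -2.256] [-0.019  1.243 -0.289  1.841  1.59   1.745  1.549] m 0.35 t [ 0.087 -0.987 -0.135]
(40, -55, 0.055, 1) cg 0.012 cl 0.016 ps 90 b 239 [-0.466  1.374 -0.611  2.525  1.63   1.573 -2.254] [-0.058  1.245 -0.226  1.837  1.566  1.687  1.536] m 0.40 t [ 0.087 -0.987 -0.135]
(40, -55, 0.045, 1) cg 0.002 cl 0.023 ps 90 b 239 [-0.577  1.33  -0.297  2.527  1.804  1.311 -2.316] [-0.14   1.216 -0.018  1.845  1.531  1.489  1.542] m 0.60 t [ 0.087 -0.987 -0.135]
(40, -55, 0.045, 1) cg 0.002 cl 0.012 ps 59 b 260 [-0.577  1.33  -0.297  2.527  1.804  1.311 -2.316] [ 0.029  1.315 -0.358  1.361  1.395  1.933  1.709] m 0.16 t [-0.286 -0.951 -0.113]
```

```bash
cat > path.py <<'E'
from plan import *
def rows(qs,start=None,final=None,hand=1,skip=None,ms=45,rs=.165,skip1=1):
    "dense joint path -> rows grouped by 5, relative to call start; start=(p,R) measured"
    pose=[];cl=[]
    for a,b in zip(qs[:-1],qs[1:]):
        n=60
        for i in range(n): pose.append((a+(b-a)*i/n))
    pose.append(qs[-1]);pose=[(q,)+fk2(q,X) for q in pose]
    sel=[pose[0]];cl=[]
    for k in range(1,len(pose)):
        nx=pose[k];l=sel[-1]
        if np.linalg.norm(nx[1]-l[1])>ms/1000 or (l[2].inv()*nx[2]).magnitude()>rs or np.abs(nx[0]-l[0]).max()>.2: sel.append(pose[k-1])
    sel.append(pose[-1]);tg=[(s[1],s[2]) for s in sel[1:]]
    if final is not None: tg[-1]=final
    cur=start or (sel[0][1],sel[0][2])
    for i in range(0,len(tg),5):
        ch=tg[i:i+5];o=[]
        for p,A in ch:
            d=cur[1].inv().apply(p-cur[0])*1000;w=(cur[1].inv()*A).as_rotvec();o.append({"dp":[round(float(x)) for x in d],"twist":[round(float(x),2) for x in w],"hand":hand})
        print(json.dumps(o),'clr',[round(clear(p,A,skip),3) for p,A in ch],'z',[round(float(p[2]),2) for p,A in ch]);cur=ch[-1]
E
cat > s4.py <<'E'
from path import *
Q=P[(P[:,2]>.071)&(P[:,2]<.09)&(np.hypot(P[:,0]-.51,P[:,1]-.059)<.05)]
F=least_squares(lambda x:np.hypot(Q[:,0]-x[0],Q[:,1]-x[1])-x[2],[.51,.059,.033],loss='soft_l1',f_scale=.002);print('cup',F.x,len(Q))
for sg in ('top','side'):
    C=np.load(sg+'.npz')['p'].reshape(-1,3);C=C[(C[:,2]>.068)&(C[:,2]<.09)&(np.hypot(C[:,0]-.51,C[:,1]-.059)<.05)];print(sg,np.percentile(C,[2,98],axis=0))
from h import r
s=r.get_state();qn=s['q'];st=(s['tool_pos'],R.from_quat(s['eef_rot']))
cup=np.array([F.x[0],F.x[1],.055]);G=np.array([0,0,-.022]);d,f=np.radians([20,-45])
t=np.array([np.cos(f)*np.cos(d),np.sin(f)*np.cos(d),-np.sin(d)]);Rg=frame(t,[0,0,-1]);pg=cup-Rg.apply(G)
q0=np.array([-.782,1.558,-.08,2.466,1.763,1.485,.672])
qg,e,a=ik(pg,Rg,q0);print(qg,e,a)
for back,up in ((.06,0),(.11,0),(.11,.04)):
    pp=pg-back*t+[0,0,up];qp,e,a=ik(pp,Rg,qg);print('pre',back,up,qp,e,a,'clr',clear(pp,Rg,cup),clear(pp,Rg))
    if back==.11 and up==.04:
        mid=np.array(qn)+.5*(qp-qn);mid[1]-=.3
        rows([np.array(qn),mid,qp],st,(pp,Rg))
print('elbow/wrist')
E
python3 s4.py
```

```text
cup [0.508 0.058 0.031] 272
top [[0.477 0.025 0.07 ]
 [0.54  0.088 0.082]]
side [[0.477 0.027 0.068]
 [0.54  0.092 0.079]]
[-0.783  1.564 -0.081  2.476  1.764  1.488  0.657] 1.4628723364080455e-07 6.15789093029345e-07
pre 0.06 0 [-0.905  1.524 -0.137  2.502  1.643  1.426  0.642] 6.557638903637709e-07 1.5110586250090859e-06 clr 0.04914077823144389 0.04914077823144389
pre 0.11 0 [-1.003  1.477 -0.184  2.494  1.532  1.374  0.674] 1.2875361175354157e-06 3.883165903545938e-06 clr 0.07068373751792416 0.07068373751792416
pre 0.11 0.04 [-1.025  1.391 -0.146  2.54   1.529  1.321  0.709] 6.31211705454243e-05 0.00023943584008259529 clr 0.11068373751792417 0.11068373751792417
[{"dp": [-23, -2, 10], "twist": [-0.03, -0.05, -0.12], "hand": 1}, {"dp": [-45, -1, 20], "twist": [-0.06, -0.1, -0.24], "hand": 1}, {"dp": [-66, 0, 28], "twist": [-0.08, -0.16, -0.36], "hand": 1}, {"dp": [-86, 3, 34], "twist": [-0.11, -0.22, -0.48], "hand": 1}, {"dp": [-106, 6, 40], "twist": [-0.13, -0.28, -0.61], "hand": 1}] clr [np.float64(0.164), np.float64(0.176), np.float64(0.172), np.float64(0.156), np.float64(0.163)]
[... 2555 characters left out ...]
-0.14, -0.52], "hand": 1}, {"dp": [-70, 16, -35], "twist": [0.31, -0.17, -0.65], "hand": 1}] clr [np.float64(0.143), np.float64(0.138), np.float64(0.134), np.float64(0.131), np.float64(0.118)] z [0.21, 0.2, 0.2, 0.19, 0.18]
[{"dp": [-17, -6, -8], "twist": [0.06, -0.03, -0.13], "hand": 1}, {"dp": [-36, -10, -16], "twist": [0.13, -0.05, -0.26], "hand": 1}, {"dp": [-55, -13, -26], "twist": [0.2, -0.07, -0.39], "hand": 1}, {"dp": [-75, -13, -37], "twist": [0.26, -0.09, -0.52], "hand": 1}, {"dp": [-96, -12, -49], "twist": [0.33, -0.1, -0.65], "hand": 1}] clr [np.float64(0.125), np.float64(0.112), np.float64(0.119), np.float64(0.116), np.float64(0.111)] z [0.17, 0.16, 0.15, 0.14, 0.13]
elbow/wrist
```

Call:
step_arm(
  motion=[
    {"dp": [-23, -2, 10], "twist": [-0.03, -0.05, -0.12], "hand": 1},
    {"dp": [-45, -1, 20], "twist": [-0.06, -0.1, -0.24], "hand": 1},
    {"dp": [-66, 0, 28], "twist": [-0.08, -0.16, -0.36], "hand": 1},
    {"dp": [-86, 3, 34], "twist": [-0.11, -0.22, -0.48], "hand": 1},
    {"dp": [-106, 6, 40], "twist": [-0.13, -0.28, -0.61], "hand": 1},
  ],
)

```text
clock: 6.98
tool_pos: [0.4749, -0.0095, 0.2471]
eef_rot: [0.989, 0.068, -0.005, -0.135]
contact_force: [-1.1, 0.4, -0.5]
opening: 1.002
finger_force: 0.0
```

Call:
step_arm(
  motion=[
    {"dp": [-16, -7, 9], "twist": [-0.02, -0.06, -0.12], "hand": 1},
    {"dp": [-31, -13, 16], "twist": [-0.03, -0.12, -0.24], "hand": 1},
    {"dp": [-47, -18, 23], "twist": [-0.05, -0.18, -0.37], "hand": 1},
    {"dp": [-62, -21, 28], "twist": [-0.06, -0.25, -0.49], "hand": 1},
    {"dp": [-76, -23, 31], "twist": [-0.07, -0.31, -0.61], "hand": 1},
  ],
)

```text
clock: 7.6
tool_pos: [0.3963, 0.0108, 0.223]
eef_rot: [0.914, 0.38, -0.112, -0.084]
contact_force: [0.2, -0.4, 0.5]
opening: 0.996
finger_force: 0.0
```

Call:
step_arm(
  motion=[
    {"dp": [-9, -8, 6], "twist": [-0.01, -0.06, -0.12], "hand": 1},
    {"dp": [-18, -15, 11], "twist": [-0.01, -0.13, -0.25], "hand": 1},
    {"dp": [-28, -21, 14], "twist": [-0.01, -0.19, -0.37], "hand": 1},
    {"dp": [-37, -25, 16], "twist": [-0.01, -0.25, -0.49], "hand": 1},
    {"dp": [-45, -28, 17], "twist": [-0.01, -0.32, -0.61], "hand": 1},
  ],
)

```text
clock: 8.22
tool_pos: [0.3423, -0.0006, 0.22]
eef_rot: [0.73, 0.645, -0.222, -0.049]
contact_force: [-0.9, 0.8, 0.7]
opening: 0.999
finger_force: 0.0
```

```bash
python3 - <<'E'
from h import *
rec()
from kin2 import *
x,e=fit2(data(),.03);print(x.round(3),e.round(4))
E
sed -n '/^for back/,$p' s4.py >/dev/null; python3 s4.py | tail -12 | cut -c1-1200
```

```text
t 8.22 q [ 0.036  0.605 -0.442  2.051  0.347  1.033 -0.77 ] p [ 0.3423 -0.0006  0.22  ] F [-0.9  0.8  0.7] op 0.999
[ 3.210e-01  5.730e-01  3.080e-01  3.530e-01 -1.900e-02  0.000e+00
 -1.200e-02  1.600e-02  3.000e-03  1.100e-02 -7.600e-02 -1.000e-03
  2.700e-02 -1.300e-02 -2.700e-02  1.900e-02  1.538e+00] [0.003  0.0019 0.0015 0.0014 0.0021 0.0023 0.0042 0.003  0.002 ]
 [0.54  0.092 0.079]]
[-0.772  1.405 -0.106  2.301  1.712  1.399  0.993] 2.1600815614112614e-06 1.0474190493317076e-05
pre 0.06 0 [-0.883  1.363 -0.156  2.315  1.578  1.376  1.001] 6.058958322150167e-07 1.795083549687248e-06 clr 0.04914077823144389 0.04914077823144389
pre 0.11 0 [-0.972  1.322 -0.2    2.306  1.46   1.363  1.033] 1.1623173552475952e-06 3.53982030702503e-06 clr 0.07068373751792416 0.07068373751792416
pre 0.11 0.04 [-0.973  1.233 -0.205  2.336  1.43   1.358  1.091] 1.4821425129127682e-06 4.790776141838197e-06 clr 0.11068373751792417 0.11068373751792417
[{"dp": [-3, -2, 0], "twist": [-0.01, -0.05, -0.13], "hand": 1}, {"dp": [-7, -3, 0], "twist": [-0.02, -0.12, -0.26], "hand": 1}, {"dp": [-10, -3, 0], "twis
[... 1611 characters left out ...]
loat64(0.143)] z [0.23, 0.22, 0.21, 0.21, 0.2]
[{"dp": [-14, 2, -2], "twist": [0.05, -0.01, -0.13], "hand": 1}, {"dp": [-28, 4, -4], "twist": [0.1, -0.02, -0.25], "hand": 1}, {"dp": [-42, 6, -7], "twist": [0.15, -0.02, -0.38], "hand": 1}, {"dp": [-57, 10, -11], "twist": [0.2, -0.02, -0.51], "hand": 1}, {"dp": [-72, 14, -15], "twist": [0.26, -0.02, -0.63], "hand": 1}] clr [np.float64(0.136), np.float64(0.116), np.float64(0.122), np.float64(0.123), np.float64(0.119)] z [0.19, 0.18, 0.17, 0.16, 0.15]
[{"dp": [-15, -6, -4], "twist": [0.05, 0.0, -0.13], "hand": 1}, {"dp": [-31, -12, -9], "twist": [0.1, 0.01, -0.25], "hand": 1}] clr [np.float64(0.116), np.float64(0.111)] z [0.14, 0.13]
elbow/wrist
```

Call:
step_arm(
  motion=[
    {"dp": [-3, -2, 0], "twist": [-0.01, -0.05, -0.13], "hand": 1},
    {"dp": [-7, -3, 0], "twist": [-0.02, -0.12, -0.26], "hand": 1},
    {"dp": [-10, -3, 0], "twist": [-0.03, -0.18, -0.4], "hand": 1},
    {"dp": [-14, -2, -2], "twist": [-0.03, -0.25, -0.53], "hand": 1},
    {"dp": [-16, 0, -5], "twist": [-0.03, -0.31, -0.65], "hand": 1},
  ],
)

```text
clock: 8.85
tool_pos: [0.3437, -0.0142, 0.2287]
eef_rot: [0.445, 0.846, -0.293, -0.008]
contact_force: [-0.2, -0.1, 0.3]
opening: 0.997
finger_force: 0.0
```

Call:
step_arm(
  motion=[
    {"dp": [-4, 0, -3], "twist": [0.01, -0.06, -0.13], "hand": 1},
    {"dp": [-9, 1, -7], "twist": [0.02, -0.13, -0.26], "hand": 1},
    {"dp": [-14, 3, -12], "twist": [0.03, -0.19, -0.39], "hand": 1},
    {"dp": [-18, 5, -18], "twist": [0.05, -0.26, -0.51], "hand": 1},
    {"dp": [-23, 8, -25], "twist": [0.07, -0.33, -0.64], "hand": 1},
  ],
)

```text
clock: 9.48
tool_pos: [0.3707, -0.0156, 0.2512]
eef_rot: [0.103, 0.922, -0.372, 0.022]
contact_force: [-0.4, 0.3, -0.2]
opening: 1.001
finger_force: 0.0
```

Call:
step_arm(
  motion=[
    {"dp": [-8, -1, -6], "twist": [0.03, -0.06, -0.13], "hand": 1},
    {"dp": [-16, 0, -14], "twist": [0.06, -0.12, -0.25], "hand": 1},
    {"dp": [-20, 9, -11], "twist": [0.1, -0.15, -0.38], "hand": 1},
    {"dp": [-23, 18, -8], "twist": [0.15, -0.17, -0.5], "hand": 1},
    {"dp": [-27, 28, -5], "twist": [0.2, -0.19, -0.63], "hand": 1},
  ],
)

```text
clock: 10.1
tool_pos: [0.4031, 0.0031, 0.2386]
eef_rot: [-0.219, 0.861, -0.458, -0.019]
contact_force: [0.3, -0.2, 0.3]
opening: 1.003
finger_force: 0.0
```

```bash
python3 - <<'E'
from h import *
rec()
from kin2 import *
x,e=fit2(data(),.03);print(e.round(4))
E
sed -i 's/mid=np.array(qn)+.5\*(qp-qn);mid\[1\]-=.3/mid=np.array(qn)+.5*(qp-qn)/' s4.py; python3 s4.py | tail -n +6
```

```text
t 10.1 q [-0.327  0.806 -0.707  2.215  1.008  1.493  0.216] p [0.4031 0.0031 0.2386] F [ 0.3 -0.2  0.3] op 1.003
[0.0027 0.0018 0.0015 0.0015 0.0014 0.0032 0.0045 0.0057 0.0027 0.0039]
[-0.746  1.361 -0.087  2.289  1.735  1.392  1.044] 2.350040882573965e-06 1.1066777176268875e-05
pre 0.06 0 [-0.855  1.32  -0.139  2.307  1.6    1.375  1.049] 5.996149727308339e-07 1.7667512761514906e-06 clr 0.04914077823144389 0.04914077823144389
pre 0.11 0 [-0.943  1.281 -0.184  2.303  1.481  1.365  1.076] 1.1456152070765935e-06 3.4186628888980345e-06 clr 0.07068373751792416 0.07068373751792416
pre 0.11 0.04 [-0.943  1.191 -0.189  2.331  1.451  1.36   1.138] 1.4623385427897617e-06 4.657584334703244e-06 clr 0.11068373751792417 0.11068373751792417
[{"dp": [-13, 10, 4], "twist": [0.04, -0.02, -0.15], "hand": 1}, {"dp": [-26, 23, 5], "twist": [0.08, -0.05, -0.3], "hand": 1}, {"dp": [-39, 35, 5], "twist": [0.14, -0.08, -0.45], "hand": 1}, {"dp": [-50, 48, 5], "twist": [0.19, -0.1, -0.6], "hand": 1}, {"dp": [-61, 60, 3], "twist": [0.25, -0.11, -0.74], "hand": 1}] clr [np.float64(0.179), np.float64(0.163), np.float64(0.149), np.float64(0.133), np.float64(0.129)] z [0.23, 0.21, 0.2, 0.19, 0.18]
[{"dp": [-15, 1, -2], "twist": [0.05, -0.01, -0.14], "hand": 1}, {"dp": [-30, 3, -5], "twist": [0.11, -0.01, -0.29], "hand": 1}, {"dp": [-45, 5, -9], "twist": [0.17, -0.01, -0.43], "hand": 1}, {"dp": [-59, 6, -13], "twist": [0.23, 0.0, -0.57], "hand": 1}, {"dp": [-73, 8, -19], "twist": [0.29, 0.02, -0.72], "hand": 1}] clr [np.float64(0.104), np.float64(0.109), np.float64(0.113), np.float64(0.112), np.float64(0.112)] z [0.17, 0.16, 0.15, 0.14, 0.13]
[{"dp": [-6, -5, -3], "twist": [0.03, 0.01, -0.08], "hand": 1}] clr [np.float64(0.111)] z [0.13]
elbow/wrist
```

Call:
step_arm(
  motion=[
    {"dp": [-13, 10, 4], "twist": [0.04, -0.02, -0.15], "hand": 1},
    {"dp": [-26, 23, 5], "twist": [0.08, -0.05, -0.3], "hand": 1},
    {"dp": [-39, 35, 5], "twist": [0.14, -0.08, -0.45], "hand": 1},
    {"dp": [-50, 48, 5], "twist": [0.19, -0.1, -0.6], "hand": 1},
    {"dp": [-61, 60, 3], "twist": [0.25, -0.11, -0.74], "hand": 1},
  ],
)

```text
clock: 10.72
tool_pos: [0.435, 0.0522, 0.1755]
eef_rot: [-0.54, 0.661, -0.509, -0.11]
contact_force: [-0.2, -0.6, 0.8]
opening: 1.001
finger_force: 0.0
```

Call:
step_arm(
  motion=[
    {"dp": [-15, 1, -2], "twist": [0.05, -0.01, -0.14], "hand": 1},
    {"dp": [-30, 3, -5], "twist": [0.11, -0.01, -0.29], "hand": 1},
    {"dp": [-45, 5, -9], "twist": [0.17, -0.01, -0.43], "hand": 1},
    {"dp": [-59, 6, -13], "twist": [0.23, 0.0, -0.57], "hand": 1},
    {"dp": [-73, 8, -19], "twist": [0.29, 0.02, -0.72], "hand": 1},
  ],
)

```text
clock: 11.35
tool_pos: [0.4494, 0.1107, 0.1293]
eef_rot: [0.742, -0.349, 0.531, 0.21]
contact_force: [0.5, 0.3, -0.0]
opening: 1.002
finger_force: 0.0
```

```bash
cat > pg.py <<'E'
from h import *
def gpose(cup,back,up=0,de=20,ph=-45):
    d,f=np.radians([de,ph]);t=np.array([np.cos(f)*np.cos(d),np.sin(f)*np.cos(d),-np.sin(d)])
    y=np.cross([0,0,-1],t);y/=np.linalg.norm(y);Rg=R.from_matrix(np.stack([np.cross(y,t),y,t],1));return np.array(cup)+.022*t-back*t+[0,0,up],Rg
E
python3 - <<'E'
from pg import *
rec();cup=[.5085,.0585,.055]
p,Rg=gpose(cup,.11,.04);print(goal(p,Rg));p,Rg=gpose(cup,.09);print(goal(p,Rg))
d,M=snap('wrist');save(d,'w3');P=cloud(d,M).reshape(-1,3)
print('cup',find('wrist',M,'cup'))
k=P[(P[:,2]>.02)&(P[:,2]<.09)&(np.hypot(P[:,0]-.51,P[:,1]-.059)<.042)];print(len(k),np.percentile(k,[1,50,99],axis=0))
from scipy.optimize import least_squares
k=k[(k[:,2]>.03)&(k[:,2]<.07)]
F=least_squares(lambda x:np.hypot(k[:,0]-x[0],k[:,1]-x[1])-(.0295+.003*k[:,2]/.07),[.51,.059],loss='soft_l1',f_scale=.0015);print(F.x,len(k),np.median(abs(F.fun)))
E
```

```text
t 11.35 q [-0.639  1.256 -0.692  2.277  1.355  1.81   1.11 ] p [0.4494 0.1107 0.1293] F [ 0.5  0.3 -0. ] op 1.002
(array([-5.6, -4.4, -2.4]), array([ 0.03 ,  0.004, -0.074]))
(array([-43. ,  -2.6,  31.4]), array([ 0.03 ,  0.004, -0.074]))
cup [(0.98, array([0.5026, 0.0618, 0.0523])), (0.72, array([ 0.5584, -0.2885,  0.0998]))]
6834 [[0.47559829 0.02560508 0.02097342]
 [0.50562197 0.05799012 0.05724753]
 [0.53775734 0.08763852 0.07935965]]
[0.50668075 0.05646918] 4340 0.0015856416737566412
```

View pics/w3.png

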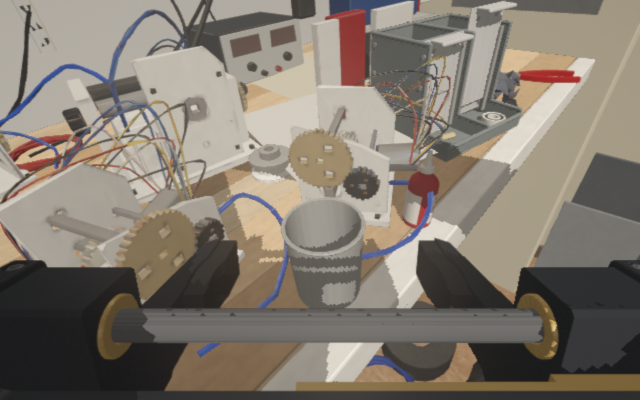

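Cup stands at (325,245), centred between the open fingers; bottle at (422,200) is clear. Approaching.

Call:
step_arm(
  motion=[
    {"dp": [-22, -1, 15], "twist": [0.03, 0, -0.074], "hand": 1},
    {"dp": [-43, -1, 31], "twist": [0.03, 0, -0.074], "hand": 1},
    {"dp": [-43, -1, 61], "twist": [0.03, 0, -0.074], "hand": 1},
    {"dp": [-43, -1, 86], "twist": [0.03, 0, -0.074], "hand": 1},
    {"dp": [-43, -1, 103], "twist": [0.03, 0, -0.074], "hand": 1},
  ],
)

```text
clock: 12.08
tool_pos: [0.5082, 0.0513, 0.0542]
eef_rot: [0.756, -0.318, 0.529, 0.218]
contact_force: [-1.0, 0.6, -0.5]
opening: 0.999
finger_force: 0.0
```

```bash
python3 - <<'E'
from pg import *
s=rec();cup=[.5075,.0575,.055]
p,Rg=gpose(cup,0);print(goal(p,Rg))
d,M=snap('wrist');P=cloud(d,M).reshape(-1,3)
from scipy.optimize import least_squares
for lo,hi in ((.03,.07),(.055,.07)):
    k=P[(P[:,2]>lo)&(P[:,2]<hi)&(np.hypot(P[:,0]-.5075,P[:,1]-.0575)<.037)]
    F=least_squares(lambda x:np.hypot(k[:,0]-x[0],k[:,1]-x[1])-(.0295+.003*k[:,2]/.07),[.51,.059],loss='soft_l1',f_scale=.0015);print(F.x,len(k),np.median(abs(F.fun)))
E
```

```text
t 12.07 q [-0.494  1.397 -0.558  2.248  1.638  1.816  1.178] p [0.5082 0.0513 0.0542] F [-1.   0.6 -0.5] op 0.999
(array([-0.9, -3.9, 17.2]), array([ 0.004,  0.004, -0.008]))
[0.50584266 0.05749567] 8806 0.0011339125242501042
[0.50633867 0.05696219] 4916 0.0017684140057367542
```

Call:
step_arm(
  motion=[
    {"dp": [0, -2, 9], "twist": [0, 0, 0], "hand": 1},
    {"dp": [-1, -3, 16], "twist": [0, 0, 0], "hand": 1},
    {"dp": [-1, -3, 16], "twist": [0, 0, 0], "hand": 0},
    {"dp": [-1, -3, 16], "twist": [0, 0, 0], "hand": -1},
    {"dp": [-1, -3, 16], "twist": [0, 0, 0], "hand": -1},
  ],
  force=35,
)

```text
clock: 12.75
tool_pos: [0.5193, 0.045, 0.0479]
eef_rot: [0.757, -0.316, 0.528, 0.218]
contact_force: [0.1, 1.0, -0.7]
opening: 0.694
finger_force: 35.0
```

Call:
step_arm(
  motion=[
    {"dp": [0, 0, 0], "twist": [0, 0, 0], "hand": -1},
    {"dp": [0, 0, 0], "twist": [0, 0, 0], "hand": -1},
  ],
)

```text
clock: 13.0
tool_pos: [0.5194, 0.0449, 0.0478]
eef_rot: [0.757, -0.316, 0.528, 0.218]
contact_force: [-1.3, 0.5, 2.5]
opening: 0.693
finger_force: 34.9
```

```bash
python3 - <<'E'
from pg import *
s=rec();Q=R.from_quat(s['eef_rot']);print(s['finger_force'],Q.inv().apply([0,0,1]),Q.apply([0,0,1]),Q.apply([0,0,-.022])+s['tool_pos'])
E
```

```text
t 13.0 q [-0.47   1.402 -0.542  2.233  1.676  1.811  1.206] p [0.5194 0.0449 0.0478] F [-1.3  0.5  2.5] op 0.693
34.928409450731124 [ 0.93769288 -0.00306562 -0.34745168] [ 0.66156566 -0.66453608 -0.34745168] [0.50482475 0.05949525 0.05548144]
```

```bash
cat > s5.py <<'E'
from path import *
import pickle
from h import r
s=r.get_state();qn=s['q'].copy();Rg=R.from_quat(s['eef_rot']);pg=s['tool_pos'].copy();zg=.0555;G=np.array([0,0,-.022])
P1,A1=fk2(qn,X);print('model err',P1-pg,(A1.inv()*Rg).magnitude())
ct=Rg.inv().apply([0,0,1]);H[30:50,38:60]=np.minimum(H[30:50,38:60],.176)
lip=np.array([.633,-.272,.167]);aa=np.linspace(0,2*np.pi,12,endpoint=False);res=[]
e1=np.cross(ct,[0,1,0]);e1/=np.linalg.norm(e1);e2=np.cross(ct,e1)
cupt=np.array([G+ct*(h-zg)+.034*(np.cos(u)*e1+np.sin(u)*e2) for h in (0,.04,.078) for u in aa])
def cl2(p,Rt): w=Rt.apply(cupt)+p;return min(clear(p,Rt),(w[:,2]-hm(w)).min())
for el in np.radians([42,50]):
  for ps in np.radians(range(100,260,10)):
    c=np.array([np.cos(ps)*np.cos(el),np.sin(ps)*np.cos(el),-np.sin(el)]);n=np.array([0,0,-1.])-c*np.sin(el);n/=np.linalg.norm(n)
    R0,_=R.align_vectors([c],[ct])
    for b in np.radians(range(0,360,10)):
        Rf=R.from_rotvec(c*b)*R0;sp=G+ct*(.078-zg)+.033*Rf.inv().apply(n) # spout in tool
        pf=lip-Rf.apply(sp)
        if cl2(pf,Rf)<.012: continue
        q,e,a=ik(pf,Rf,qn)
        if e>.004 or a>.03: continue
        m=np.minimum(q-lo,hi-q).min()
        if m<.1: continue
        res.append((np.abs(q-qn).max(),el,ps,b,q,m,cl2(pf,Rf),Rf,sp,pf))
res.sort(key=lambda o:o[0]);print(len(res))
done=0
for o in res[:25]:
    _,el,ps,b,q,m,cl,Rf,sp,pf=o
    tf=Rf.apply([0,0,1]);az=np.arctan2(tf[1],tf[0]);tg=Rg.apply([0,0,1]);dz=az-np.arctan2(tg[1],tg[0])
    Rp=R.from_euler('z',dz)*Rg                      # upright, turned to pour azimuth
    rv=(Rp.inv()*Rf).as_rotvec();ok=True;qq=q;seq=[]
    for k in np.linspace(1,0,15):
        Rk=Rp*R.from_rotvec(rv*k);tilt=(Rk.apply(ct)[2]);z=lip[2]+.085*np.clip((tilt+.45)/1.2,0,1)
        pk=np.r_[lip[:2],z]-Rk.apply(sp);qk,e,a=ik(pk,Rk,qq,.03)
        if e>.006 or a>.04 or np.abs(qk-qq).max()>.6: ok=False;break
        seq.append((k,qk,pk,Rk,cl2(pk,Rk)));qq=qk
    print('el %d ps %d b %d'%tuple(np.degrees([el,ps,b])),q,'m %.2f cl %.3f'%(m,cl),'t',tf,'roll',np.linalg.norm(rv),ok,min(x[4] for x in seq) if seq else None)
    if ok and min(x[4] for x in seq)>.004:
        pickle.dump((seq,sp,Rp,lip,o),open('pour%d.pkl'%done,'wb'));print('   saved',done,'preq',seq[-1][1],seq[-1][2]);done+=1
        if done>3:break
E
timeout 570 python3 s5.py
```

```text
model err [0.004 0.002 0.   ] 0.01835527918520348
0
```

```bash
python3 - <<'E'
s=open('s5.py').read()
s=s.replace("np.radians([42,50])","np.radians([36,44])").replace("range(100,260,10)","range(0,360,15)").replace("range(0,360,10)","range(0,360,15)")
s=s.replace("if cl2(pf,Rf)<.012: continue","cc=cl2(pf,Rf);cnt[0]+=1\n        if cc<.006: continue\n        cnt[1]+=1")
s=s.replace("if m<.1: continue","cnt[2]+=1;ms.append(m)\n        if m<.03: continue").replace("res=[]","res=[];cnt=[0,0,0];ms=[]")
s=s.replace("q,e,a=ik(pf,Rf,qn)\n","q,e,a=min((ik(pf,Rf,z) for z in (qn,qs)),key=lambda v:v[1]+v[2])\n").replace("lip=np","qs=np.array([-.06,1.12,-.15,2.19,1.75,1.51,-1.14]);lip=np")
s=s.replace("print(len(res))","print(len(res),cnt,sorted(ms)[-5:])")
open('s5.py','w').write(s)
E
timeout 570 python3 s5.py
```

```text
model err [0.004 0.002 0.   ] 0.01835527918520348
55 [1152, 165, 99] [np.float64(0.7139234300236923), np.float64(0.7232665225683577), np.float64(0.7313042404301593), np.float64(0.7350505759025563), np.float64(0.7809341564803063)]
el 36 ps 59 b 165 [ 0.165  1.244 -0.448  0.881  0.995  1.981 -0.787] m 0.11 cl 0.012 t [-0.628 -0.574 -0.525] roll 2.8798023130552903 True -0.016901236639053407
el 36 ps 75 b 150 [ 0.142  1.105 -0.401  1.269  1.102  1.665 -0.862] m 0.42 cl 0.006 t [-0.375 -0.752 -0.542] roll 2.969759090244013 True -0.031737263104557545
el 36 ps 165 b 75 [ 0.064  0.987 -0.144  2.144  2.101  1.311 -0.871] m 0.42 cl 0.008 t [ 0.481 -0.809 -0.337] roll 2.4955068050669276 True -0.0008022028239125789
el 36 ps 135 b 105 [ 0.128  0.924 -0.272  1.973  1.78   1.176 -0.876] m 0.59 cl 0.013 t [ 0.295 -0.819 -0.493] roll 2.76688414290783 True -0.0006144693399393608
el 36 ps 150 b 90 [ 0.115  0.934 -0.221  2.073  1.969  1.196 -0.877] m 0.49 cl 0.009 t [ 0.404 -0.801 -0.442] roll 2.649841025430092 True 0.002789715504074586
el 36 ps 45 b 165 [ 0.178  1.271 -0.456  0.777  0.957  2.04  -0.935
[... 2711 characters left out ...]
0.233] roll 2.5885549473499836 True -0.03347736932698936
el 36 ps 45 b 150 [ 0.138  1.159 -0.375  1.088  1.005  1.777 -1.148] m 0.31 cl 0.018 t [-0.498 -0.672 -0.548] roll 3.014656684555735 False -0.008230522834593135
el 44 ps 165 b 59 [ 0.165  1.008 -0.181  2.292  2.39   1.44  -1.152] m 0.27 cl 0.015 t [ 0.636 -0.701 -0.324] roll 2.7132690257633096 True -0.0025410424265028264
el 44 ps 29 b 150 [ 0.1    1.303 -0.351  0.804  1.028  2.04  -1.162] m 0.05 cl 0.020 t [-0.657 -0.629 -0.415] roll 2.958690029842954 False -0.03286672522896039
el 44 ps 150 b 75 [ 0.165  0.971 -0.241  2.22   2.232  1.34  -1.185] m 0.34 cl 0.021 t [ 0.554 -0.74  -0.38 ] roll 2.8348800726075174 True 0.0006375713053950738
```

```bash
cat > s6.py <<'E'
exec(open('s5.py').read().split("for el in np.radians")[0])
import sys
el,ps,b=np.radians([46,150,75])
c=np.array([np.cos(ps)*np.cos(el),np.sin(ps)*np.cos(el),-np.sin(el)]);n=np.array([0,0,-1.])-c*np.sin(el);n/=np.linalg.norm(n)
R0,_=R.align_vectors([c],[ct]);Rf=R.from_rotvec(c*b)*R0;sp=G+ct*(.078-zg)+.033*Rf.inv().apply(n)
tf=Rf.apply([0,0,1]);tg=Rg.apply([0,0,1]);Rp=R.from_euler('z',np.arctan2(tf[1],tf[0])-np.arctan2(tg[1],tg[0]))*Rg
rv=(Rp.inv()*Rf).as_rotvec();print('rv',rv)
T=[]
def lip_pose(k):
    Rk=Rp*R.from_rotvec(rv*k);cz=Rk.apply(ct)[2];z=lip[2]+.11*np.clip((cz+.65)/1.1,0,1);return np.r_[lip[:2],z]-Rk.apply(sp),Rk
pre=lip_pose(0);up=pg+[0,0,.22]
for i in range(1,6):T.append((pg+[0,0,.044*i],Rg))
d=(Rg.inv()*Rp).as_rotvec()
for i in range(1,9):T.append((up+(pre[0]-up)*i/8,Rg*R.from_rotvec(d*i/8)))
for i in range(1,18):T.append(lip_pose(i/17))
q=qn
for i,(p,A) in enumerate(T):
    q2,e,a=ik(p,A,q,.03);print(i,p,'cz %.2f'%A.apply(ct)[2],'cl %.3f'%(cl2(p,A) if i>1 else 9),q2,'e %.3f %.2f dq %.2f m %.2f'%(e,a,np.abs(q2-q).max(),np.minimum(q2-lo,hi-q2).min()));q=q2
import pickle;pickle.dump((T,ct,sp,[(A.as_quat()) for _,A in T]),open('T.pkl','wb'))
E
cat > emit.py <<'E'
import pickle,json,sys,numpy as np
from h import *
T,ct,sp,_=pickle.load(open('T.pkl','rb'));i,n=int(sys.argv[1]),int(sys.argv[2]);s=rec()
cur=(s['tool_pos'],R.from_quat(s['eef_rot']))
for a in range(i,n,5):
    ch=T[a:min(a+5,n)]
    print(json.dumps([{"dp":[round(float(x)) for x in cur[1].inv().apply(p-cur[0])*1000],"twist":[round(float(x),2) for x in (cur[1].inv()*A).as_rotvec()],"hand":-1} for p,A in ch]));cur=ch[-1]
E
python3 s6.py && python3 emit.py 0 13
```

```text
model err [0.004 0.002 0.   ] 0.01835527918520348
rv [0.005 0.001 2.833]
0 [0.519 0.045 0.092] cz 1.00 cl 9.000 [-0.474  1.32  -0.566  2.296  1.639  1.809  1.215] e 0.000 0.00 dq 0.08 m 0.26
1 [0.519 0.045 0.136] cz 1.00 cl 9.000 [-0.465  1.221 -0.6    2.325  1.596  1.791  1.274] e 0.000 0.00 dq 0.10 m 0.24
2 [0.519 0.045 0.18 ] cz 1.00 cl 0.049 [-0.451  1.116 -0.635  2.34   1.555  1.772  1.351] e 0.000 0.00 dq 0.10 m 0.22
3 [0.519 0.045 0.224] cz 1.00 cl 0.093 [-0.432  1.008 -0.672  2.342  1.518  1.751  1.446] e 0.000 0.00 dq 0.11 m 0.22
4 [0.519 0.045 0.268] cz 1.00 cl 0.137 [-0.406  0.898 -0.709  2.33   1.484  1.73   1.557] e 0.000 0.00 dq 0.11 m 0.23
5 [0.534 0.007 0.265] cz 1.00 cl 0.136 [-0.322  0.899 -0.691  2.35   1.555  1.716  1.569] e 0.000 0.00 dq 0.08 m 0.21
6 [ 0.549 -0.03   0.263] cz 1.00 cl 0.104 [-0.235  0.901 -0.672  2.36   1.632  1.701  1.59 ] e 0.000 0.00 dq 0.09 m 0.20
7 [ 0.564 -0.068  0.26 ] cz 1.00 cl 0.103 [-0.146  0.902 -0.652  2.359  1.712  1.682  1.621] e 0.000 0.00 dq 0.09 m 0.20
8 [ 0.579 -0.106  0.257] cz 1.00 cl 0.111 [-0.059  0.904 -0.63   2.347  1.793
[... 2840 characters left out ...]
 -1}, {"dp": [124, 0, -46], "twist": [0.0, 0.0, 0.0], "hand": -1}, {"dp": [165, -1, -61], "twist": [0.0, 0.0, 0.0], "hand": -1}, {"dp": [206, -1, -76], "twist": [0.0, 0.0, 0.0], "hand": -1}]
[{"dp": [11, 16, 36], "twist": [-0.02, 0.0, 0.01], "hand": -1}, {"dp": [21, 32, 72], "twist": [-0.04, 0.0, 0.01], "hand": -1}, {"dp": [32, 48, 107], "twist": [-0.06, 0.0, 0.02], "hand": -1}, {"dp": [42, 64, 143], "twist": [-0.07, 0.0, 0.03], "hand": -1}, {"dp": [53, 80, 179], "twist": [-0.09, 0.0, 0.03], "hand": -1}]
[{"dp": [11, 12, 37], "twist": [-0.02, 0.0, 0.01], "hand": -1}, {"dp": [22, 24, 74], "twist": [-0.04, 0.0, 0.01], "hand": -1}, {"dp": [33, 37, 111], "twist": [-0.06, 0.0, 0.02], "hand": -1}]
```

Call:
step_arm(
  motion=[
    {"dp": [41, 0, -15], "twist": [0, 0, 0], "hand": -1},
    {"dp": [83, 0, -31], "twist": [0, 0, 0], "hand": -1},
    {"dp": [124, 0, -46], "twist": [0, 0, 0], "hand": -1},
    {"dp": [165, -1, -61], "twist": [0, 0, 0], "hand": -1},
    {"dp": [206, -1, -76], "twist": [0, 0, 0], "hand": -1},
  ],
  force=40,
)

```text
clock: 13.62
tool_pos: [0.5197, 0.045, 0.2681]
eef_rot: [0.758, -0.316, 0.527, 0.218]
contact_force: [0.4, 0.1, -2.1]
opening: 0.697
finger_force: 40.0
```

Call:
step_arm(
  motion=[
    {"dp": [11, 16, 36], "twist": [-0.02, 0, 0.01], "hand": -1},
    {"dp": [21, 32, 72], "twist": [-0.04, 0, 0.01], "hand": -1},
    {"dp": [32, 48, 107], "twist": [-0.06, 0, 0.02], "hand": -1},
    {"dp": [42, 64, 143], "twist": [-0.07, 0, 0.03], "hand": -1},
    {"dp": [53, 80, 179], "twist": [-0.09, 0, 0.03], "hand": -1},
  ],
)

```text
clock: 14.25
tool_pos: [0.5945, -0.1449, 0.2537]
eef_rot: [0.743, -0.351, 0.515, 0.244]
contact_force: [0.1, -0.1, -1.9]
opening: 0.69
finger_force: 40.0
```

```bash
python3 emit.py 10 18; python3 - <<'E'
from h import *
d,M=snap('wrist');save(d,'w4')
E
```

```text
t 14.25 q [-0.008  0.907 -0.552  2.322  1.866  1.623  1.692] p [ 0.5945 -0.1449  0.2537] F [ 0.1 -0.1 -1.9] op 0.69
[{"dp": [11, 12, 35], "twist": [-0.02, 0.0, 0.01], "hand": -1}, {"dp": [22, 24, 72], "twist": [-0.04, 0.0, 0.02], "hand": -1}, {"dp": [33, 37, 109], "twist": [-0.06, 0.0, 0.03], "hand": -1}, {"dp": [36, 32, 110], "twist": [-0.06, 0.01, 0.19], "hand": -1}, {"dp": [40, 27, 110], "twist": [-0.06, 0.01, 0.36], "hand": -1}]
[{"dp": [3, -5, 0], "twist": [0.0, 0.0, 0.17], "hand": -1}, {"dp": [6, -10, 0], "twist": [0.0, 0.0, 0.33], "hand": -1}, {"dp": [10, -14, 0], "twist": [0.0, 0.0, 0.5], "hand": -1}]
```

View pics/w4.png

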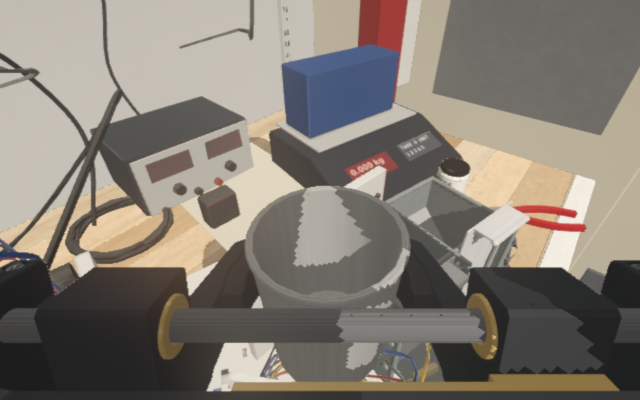

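The cup is held upright (mouth at 328,240), and the dispenser hopper is ahead at (440,215). Continuing to the pre-pour pose.

Call:
step_arm(
  motion=[
    {"dp": [11, 12, 35], "twist": [-0.02, 0, 0.01], "hand": -1},
    {"dp": [22, 24, 72], "twist": [-0.04, 0, 0.02], "hand": -1},
    {"dp": [33, 37, 109], "twist": [-0.06, 0, 0.03], "hand": -1},
    {"dp": [36, 32, 110], "twist": [-0.06, 0.01, 0.19], "hand": -1},
    {"dp": [40, 27, 110], "twist": [-0.06, 0.01, 0.36], "hand": -1},
  ],
)

```text
clock: 14.92
tool_pos: [0.6472, -0.2518, 0.2528]
eef_rot: [0.656, -0.494, 0.544, 0.171]
contact_force: [0.0, 0.2, -2.2]
opening: 0.699
finger_force: 40.0
```

Call:
step_arm(
  motion=[
    {"dp": [3, -5, 0], "twist": [0, 0, 0.17], "hand": -1},
    {"dp": [6, -10, 0], "twist": [0, 0, 0.33], "hand": -1},
    {"dp": [10, -14, 0], "twist": [0, 0, 0.5], "hand": -1},
  ],
)

```text
clock: 15.3
tool_pos: [0.6583, -0.2492, 0.2663]
eef_rot: [-0.514, 0.641, -0.569, -0.03]
contact_force: [-0.0, -0.8, -2.6]
opening: 0.692
finger_force: 40.0
```

```bash
python3 emit.py 18 30; python3 - <<'E'
import pickle;from h import *
T,ct,sp,_=pickle.load(open('T.pkl','rb'));s=r.get_state();print(R.from_quat(s['eef_rot']).apply(sp)+s['tool_pos'],R.from_quat(s['eef_rot']).apply(ct))
E
```

```text
t 15.3 q [ 0.295  0.92  -0.658  2.117  2.03   1.573  1.155] p [ 0.6583 -0.2492  0.2663] F [-0.  -0.8 -2.6] op 0.692
[{"dp": [4, -4, 1], "twist": [0.0, -0.0, 0.16], "hand": -1}, {"dp": [7, -9, 1], "twist": [0.01, -0.0, 0.33], "hand": -1}, {"dp": [4, -4, 6], "twist": [0.01, -0.0, 0.49], "hand": -1}, {"dp": [-1, 3, 11], "twist": [0.01, -0.0, 0.66], "hand": -1}, {"dp": [-5, 11, 16], "twist": [0.01, -0.0, 0.83], "hand": -1}]
[{"dp": [4, 8, 5], "twist": [0.0, 0.0, 0.17], "hand": -1}, {"dp": [9, 17, 10], "twist": [0.0, 0.0, 0.33], "hand": -1}, {"dp": [14, 25, 14], "twist": [0.0, 0.0, 0.5], "hand": -1}, {"dp": [20, 32, 18], "twist": [0.0, 0.0, 0.67], "hand": -1}, {"dp": [26, 39, 21], "twist": [0.0, 0.0, 0.83], "hand": -1}]
[{"dp": [8, -1, 2], "twist": [0.0, 0.0, 0.17], "hand": -1}, {"dp": [11, -6, 2], "twist": [0.0, 0.0, 0.33], "hand": -1}]
[ 0.63324085 -0.27005703  0.27715822] [-0.62862545 -0.32030671  0.70868445]
```

```bash
python3 - <<'E'
import pickle;from kin2 import *
T,ct,sp,_=pickle.load(open('T.pkl','rb'));o=np.array([.620,-.266]);ex=np.array([.9708,-.24]);ey=np.array([.24,.9708])
for i in range(20,30):
    p,A=T[i];c=A.apply(ct);n=np.array([0,0,-1])+c*c[2];n/=np.linalg.norm(n);l=p+A.apply([0,0,-.022])+c*.0225+.033*n
    d=(l[:2]-o);print(i,'local lip mm',(d@ex*1000).round(),(d@ey*1000).round(),'z',l[2].round(3),'c local',(c[:2]@ex).round(2),(c[:2]@ey).round(2),c[2].round(2))
E
```

```text
20 local lip mm -4.0 16.0 z 0.253 c local -0.78 -0.53 0.33
21 local lip mm -1.0 17.0 z 0.239 c local -0.84 -0.52 0.18
22 local lip mm 3.0 18.0 z 0.226 c local -0.88 -0.48 0.04
23 local lip mm 5.0 17.0 z 0.213 c local -0.9 -0.43 -0.11
24 local lip mm 8.0 17.0 z 0.201 c local -0.9 -0.35 -0.25
25 local lip mm 11.0 15.0 z 0.19 c local -0.89 -0.26 -0.37
26 local lip mm 13.0 12.0 z 0.18 c local -0.86 -0.16 -0.49
27 local lip mm 14.0 8.0 z 0.172 c local -0.81 -0.05 -0.59
28 local lip mm 15.0 3.0 z 0.167 c local -0.75 0.07 -0.66
29 local lip mm 14.0 -3.0 z 0.167 c local -0.67 0.19 -0.72
```

```bash
python3 - <<'E'
import pickle;import numpy as np
T,ct,sp,x=pickle.load(open('T.pkl','rb'));T=[(p+np.array([.0097,-.0024,0])*(i>=18),A) for i,(p,A) in enumerate(T)];pickle.dump((T,ct,sp,x),open('T.pkl','wb'))
E
python3 emit.py 18 30
python3 - <<'E'
exec(open('s5.py').read().split("for el in np.radians")[0])
T=pickle.load(open('T.pkl','rb'))[0]
q=qn
for p,A in T[18:]:
    q,e,a=ik(p,A,q,.03)
    print('%.3f'%cl2(p,A),round(e,4),end=' ')
print(q)
E
```

```text
t 15.3 q [ 0.295  0.92  -0.658  2.117  2.03   1.573  1.155] p [ 0.6583 -0.2492  0.2663] F [-0.  -0.8 -2.6] op 0.692
[{"dp": [1, -11, 8], "twist": [0.0, -0.0, 0.16], "hand": -1}, {"dp": [4, -15, 8], "twist": [0.01, -0.0, 0.33], "hand": -1}, {"dp": [1, -10, 13], "twist": [0.01, -0.0, 0.49], "hand": -1}, {"dp": [-4, -4, 18], "twist": [0.01, -0.0, 0.66], "hand": -1}, {"dp": [-8, 4, 23], "twist": [0.01, -0.0, 0.83], "hand": -1}]
[{"dp": [4, 8, 5], "twist": [0.0, 0.0, 0.17], "hand": -1}, {"dp": [9, 17, 10], "twist": [0.0, 0.0, 0.33], "hand": -1}, {"dp": [14, 25, 14], "twist": [0.0, 0.0, 0.5], "hand": -1}, {"dp": [20, 32, 18], "twist": [0.0, 0.0, 0.67], "hand": -1}, {"dp": [26, 39, 21], "twist": [0.0, 0.0, 0.83], "hand": -1}]
[{"dp": [8, -1, 2], "twist": [0.0, 0.0, 0.17], "hand": -1}, {"dp": [11, -6, 2], "twist": [0.0, 0.0, 0.33], "hand": -1}]
model err [ 0.002 -0.     0.003] 0.023765424986374083
0.051 0.0 0.056 0.0 0.047 0.0 0.042 0.0 0.027 0.0 0.020 0.0 0.013 0.0 0.009 0.0 0.006 0.0 0.005 0.0 0.007 0.0 0.007 0.0 [ 0.525  1.27  -1.022  2.218  2.24   2.012 -0.748]
```

Call:
step_arm(
  motion=[
    {"dp": [1, -11, 8], "twist": [0, 0, 0.16], "hand": -1},
    {"dp": [4, -15, 8], "twist": [0.01, 0, 0.33], "hand": -1},
    {"dp": [1, -10, 13], "twist": [0.01, 0, 0.49], "hand": -1},
    {"dp": [-4, -4, 18], "twist": [0.01, 0, 0.66], "hand": -1},
    {"dp": [-8, 4, 23], "twist": [0.01, 0, 0.83], "hand": -1},
  ],
)

```text
clock: 15.92
tool_pos: [0.6717, -0.2627, 0.2502]
eef_rot: [-0.212, 0.791, -0.537, 0.204]
contact_force: [-0.2, 0.5, -1.6]
opening: 0.694
finger_force: 40.0
```

Call:
step_arm(
  motion=[
    {"dp": [4, 8, 5], "twist": [0, 0, 0.17], "hand": -1},
    {"dp": [9, 17, 10], "twist": [0, 0, 0.33], "hand": -1},
    {"dp": [14, 25, 14], "twist": [0, 0, 0.5], "hand": -1},
    {"dp": [19, 31, 17], "twist": [0, 0, 0.67], "hand": -1},
    {"dp": [25, 38, 20], "twist": [0, 0, 0.83], "hand": -1},
  ],
)

```text
clock: 16.55
tool_pos: [0.6576, -0.2794, 0.2056]
eef_rot: [0.125, 0.809, -0.409, 0.403]
contact_force: [-0.8, -0.1, -0.7]
opening: 0.69
finger_force: 39.9
```

Call:
step_arm(
  motion=[
    {"dp": [8, -1, 2], "twist": [0, 0, 0.17], "hand": -1},
    {"dp": [11, -6, 2], "twist": [0, 0, 0.33], "hand": -1},
    {"dp": [11, -6, 2], "twist": [0, 0, 0.33], "hand": -1},
    {"dp": [11, -6, 2], "twist": [0, 0, 0.33], "hand": -1},
  ],
)

```text
clock: 17.05
tool_pos: [0.649, -0.286, 0.2009]
eef_rot: [0.253, 0.778, -0.339, 0.464]
contact_force: [-0.4, -0.3, -1.2]
opening: 0.697
finger_force: 39.9
```

```bash
python3 - <<'E'
import pickle;from h import *
rec();T,ct,sp,_=pickle.load(open('T.pkl','rb'));s=r.get_state();print(R.from_quat(s['eef_rot']).apply(sp)+s['tool_pos'],R.from_quat(s['eef_rot']).apply(ct))
d,M=snap('top');save(d,'t5');print(find('top',M,'standoff_a'),find('top',M,'cup'))
cv2.imwrite('pics/t5c.png',cv2.resize(d['pixels'][130:260,330:530,::-1],None,fx=3.5,fy=3.5,interpolation=cv2.INTER_CUBIC))
E
```

```text
t 17.05 q [ 0.568  1.241 -1.059  2.135  2.285  1.969 -0.618] p [ 0.649  -0.286   0.2009] F [-0.4 -0.3 -1.2] op 0.697
[ 0.64367994 -0.2736306   0.16929749] [-0.60667259  0.33759765 -0.71970563]
[] [(0.66, array([ 0.6448, -0.2689,  0.2401]))]
```

View pics/t5c.png

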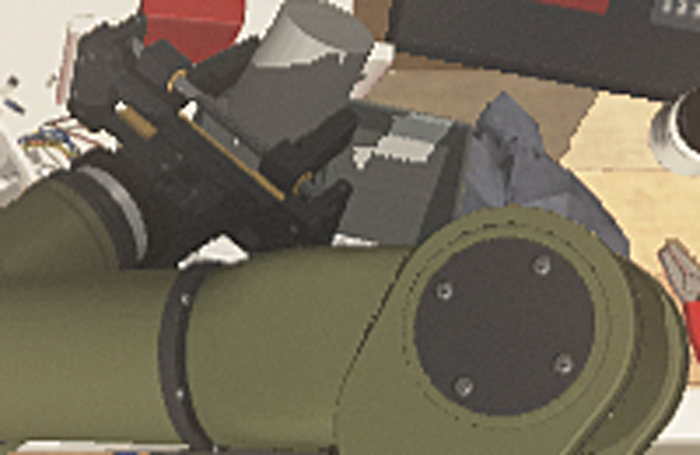

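Cup (310,55 in the crop) is inverted over the left hopper, with the arm hiding the hopper. Wrist weight has dropped by about 1 N. A small shake, then I'll roll back along the same path.

Call:
step_arm(
  motion=[
    {"dp": [0, 0, -4], "twist": [0, 0, -0.1], "hand": -1},
    {"dp": [0, 0, -1], "twist": [0, 0, 0.1], "hand": -1},
    {"dp": [0, 0, -4], "twist": [0, 0, -0.1], "hand": -1},
    {"dp": [0, 0, -1], "twist": [0, 0, 0.1], "hand": -1},
    {"dp": [0, 0, -1], "twist": [0, 0, 0], "hand": -1},
  ],
)

```text
clock: 17.82
tool_pos: [0.6483, -0.2855, 0.201]
eef_rot: [0.254, 0.778, -0.338, 0.464]
contact_force: [-0.4, -0.4, -1.9]
opening: 0.695
finger_force: 39.9
```

```bash
cp T.pkl Tf.pkl; python3 - <<'E'
import pickle;import numpy as np
T,ct,sp,x=pickle.load(open('Tf.pkl','rb'));pickle.dump((T[12:29][::-1],ct,sp,x),open('T.pkl','wb'))
E
python3 emit.py 0 17
```

```text
t 17.82 q [ 0.565  1.237 -1.053  2.137  2.28   1.966 -0.627] p [ 0.6483 -0.2855  0.201 ] F [-0.4 -0.4 -1.9] op 0.695
[{"dp": [1, 5, 2], "twist": [-0.0, 0.0, -0.16], "hand": -1}, {"dp": [-6, 9, 0], "twist": [-0.0, 0.0, -0.32], "hand": -1}, {"dp": [-15, 11, -4], "twist": [-0.0, 0.0, -0.49], "hand": -1}, {"dp": [-24, 14, -8], "twist": [-0.0, 0.0, -0.66], "hand": -1}, {"dp": [-34, 15, -12], "twist": [-0.0, 0.0, -0.82], "hand": -1}]
[{"dp": [-7, -6, -5], "twist": [-0.0, -0.0, -0.17], "hand": -1}, {"dp": [-14, -13, -10], "twist": [-0.0, -0.0, -0.33], "hand": -1}, {"dp": [-19, -20, -15], "twist": [-0.0, -0.0, -0.5], "hand": -1}, {"dp": [-24, -26, -20], "twist": [-0.0, -0.0, -0.67], "hand": -1}, {"dp": [-27, -32, -24], "twist": [-0.0, -0.0, -0.83], "hand": -1}]
[{"dp": [-2, 5, 0], "twist": [-0.0, -0.0, -0.17], "hand": -1}, {"dp": [2, 16, -7], "twist": [-0.0, -0.0, -0.33], "hand": -1}, {"dp": [2, 22, -7], "twist": [-0.0, -0.0, -0.5], "hand": -1}, {"dp": [3, 27, -7], "twist": [-0.0, -0.0, -0.67], "hand": -1}, {"dp": [5, 33, -7], "twist": [-0.0, -0.0, -0.83], "hand": -1}]
[{"dp": [-2, 5, 0], "twist": [-0.0, -0.0, -0.17], "hand": -1}, {"dp": [-3, 11, 0], "twist": [-0.0, -0.0, -0.33], "hand": -1}]
```

Call:
step_arm(
  motion=[
    {"dp": [1, 5, 2], "twist": [0, 0, -0.16], "hand": -1},
    {"dp": [-6, 9, 0], "twist": [0, 0, -0.32], "hand": -1},
    {"dp": [-15, 11, -4], "twist": [0, 0, -0.49], "hand": -1},
    {"dp": [-24, 14, -8], "twist": [0, 0, -0.66], "hand": -1},
    {"dp": [-34, 15, -12], "twist": [0, 0, -0.82], "hand": -1},
  ],
)

```text
clock: 18.45
tool_pos: [0.6676, -0.2688, 0.2322]
eef_rot: [-0.079, 0.814, -0.496, 0.29]
contact_force: [0.6, 0.7, -0.8]
opening: 0.69
finger_force: 39.9
```

Call:
step_arm(
  motion=[
    {"dp": [-7, -6, -5], "twist": [0, 0, -0.17], "hand": -1},
    {"dp": [-14, -13, -10], "twist": [0, 0, -0.33], "hand": -1},
    {"dp": [-19, -20, -15], "twist": [0, 0, -0.5], "hand": -1},
    {"dp": [-24, -26, -20], "twist": [0, 0, -0.67], "hand": -1},
    {"dp": [-27, -32, -24], "twist": [0, 0, -0.83], "hand": -1},
  ],
)

```text
clock: 19.08
tool_pos: [0.6712, -0.2551, 0.2786]
eef_rot: [-0.401, 0.713, -0.571, 0.066]
contact_force: [0.9, -0.4, -1.1]
opening: 0.692
finger_force: 40.0
```

Call:
step_arm(
  motion=[
    {"dp": [-2, 5, 0], "twist": [0, 0, -0.17], "hand": -1},
    {"dp": [2, 16, -7], "twist": [0, 0, -0.33], "hand": -1},
    {"dp": [2, 22, -7], "twist": [0, 0, -0.5], "hand": -1},
    {"dp": [3, 27, -7], "twist": [0, 0, -0.67], "hand": -1},
    {"dp": [5, 33, -7], "twist": [0, 0, -0.83], "hand": -1},
  ],
)

```text
clock: 19.7
tool_pos: [0.6477, -0.252, 0.2535]
eef_rot: [0.655, -0.491, 0.549, 0.17]
contact_force: [0.2, 0.5, -2.5]
opening: 0.693
finger_force: 40.0
```

Call:
step_arm(
  motion=[
    {"dp": [-2, 5, 0], "twist": [0, 0, -0.17], "hand": -1},
    {"dp": [-3, 11, 0], "twist": [0, 0, -0.33], "hand": -1},
  ],
)

```text
clock: 19.95
tool_pos: [0.6389, -0.2556, 0.2472]
eef_rot: [0.726, -0.377, 0.514, 0.258]
contact_force: [-0.0, 0.2, -0.7]
opening: 0.693
finger_force: 40.0
```

```bash
python3 - <<'E'
import pickle;from h import *
T,ct,sp,x=pickle.load(open('Tf.pkl','rb'));pickle.dump((T[3:12][::-1],ct,sp,x),open('T.pkl','wb'))
E
python3 emit.py 0 9; python3 - <<'E'
from h import *
d,M=snap('wrist');save(d,'w6')
e,M=snap('top');save(e,'t6')
a=cv2.resize(d['pixels'][160:330,200:460],(390,255));b=cv2.resize(e['pixels'][140:250,350:500],(390,286))
cv2.imwrite('pics/c6.png',np.vstack([a,b])[...,::-1])
E
```

```text
t 19.95 q [ 0.181  0.914 -0.443  2.189  2.058  1.486  1.807] p [ 0.6389 -0.2556  0.2472] F [-0.   0.2 -0.7] op 0.693
[{"dp": [-11, -9, -37], "twist": [0.02, -0.01, -0.02], "hand": -1}, {"dp": [-22, -19, -75], "twist": [0.03, -0.01, -0.02], "hand": -1}, {"dp": [-33, -29, -113], "twist": [0.05, -0.01, -0.03], "hand": -1}, {"dp": [-44, -39, -151], "twist": [0.07, -0.01, -0.04], "hand": -1}, {"dp": [-55, -49, -188], "twist": [0.09, -0.01, -0.04], "hand": -1}]
[{"dp": [-11, -14, -37], "twist": [0.02, -0.0, -0.01], "hand": -1}, {"dp": [-22, -28, -73], "twist": [0.04, -0.0, -0.01], "hand": -1}, {"dp": [-32, -41, -110], "twist": [0.06, -0.0, -0.02], "hand": -1}, {"dp": [-74, -41, -95], "twist": [0.06, -0.0, -0.02], "hand": -1}]
```

View pics/c6.png

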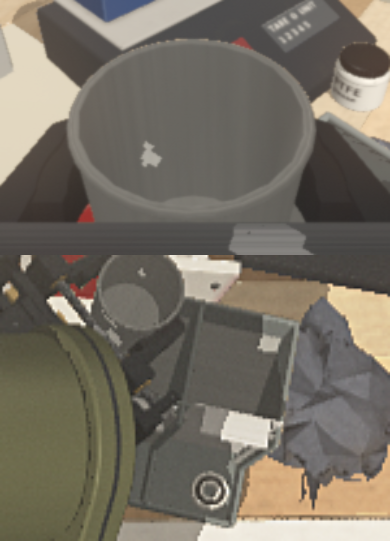

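The picture shows the cup empty (top inset 140,300: bare floor), the right hopper empty and the bearing untouched. I'll take the cup back to its old spot.

Call:
step_arm(
  motion=[
    {"dp": [-11, -9, -37], "twist": [0.02, -0.01, -0.02], "hand": -1},
    {"dp": [-22, -19, -75], "twist": [0.03, -0.01, -0.02], "hand": -1},
    {"dp": [-33, -29, -113], "twist": [0.05, -0.01, -0.03], "hand": -1},
    {"dp": [-44, -39, -151], "twist": [0.07, -0.01, -0.04], "hand": -1},
    {"dp": [-55, -49, -188], "twist": [0.09, -0.01, -0.04], "hand": -1},
  ],
)

```text
clock: 20.68
tool_pos: [0.5647, -0.0669, 0.2602]
eef_rot: [0.745, -0.343, 0.523, 0.23]
contact_force: [0.7, -0.1, -1.5]
opening: 0.694
finger_force: 40.0
```

Call:
step_arm(
  motion=[
    {"dp": [-11, -14, -37], "twist": [0.02, 0, -0.01], "hand": -1},
    {"dp": [-22, -28, -73], "twist": [0.04, 0, -0.01], "hand": -1},
    {"dp": [-32, -41, -110], "twist": [0.06, 0, -0.02], "hand": -1},
    {"dp": [-74, -41, -95], "twist": [0.06, 0, -0.02], "hand": -1},
  ],
)

```text
clock: 21.18
tool_pos: [0.5213, 0.05, 0.2254]
eef_rot: [0.756, -0.321, 0.532, 0.209]
contact_force: [0.8, -0.2, -1.5]
opening: 0.692
finger_force: 40.0
```

```bash
python3 - <<'E'
from h import *
rec();q=R.from_quat([0.757,-0.316,0.528,0.218])
for z in (.12,.07,.052,.0485): print(goal([.5194,.0449,z],q))
e,M=snap('top');P=cloud(e,M)
print(find('top',M,'standoff_a'),find('top',M,'tray_standoff'),find('top',M,'threadlock'))
k=P.reshape(-1,3);k=k[(np.abs(k[:,0]-.561)<.008)&(np.abs(k[:,1]+.2515)<.02)&(k[:,2]>.13)];print('gateL z',np.median(k[:,2]) if len(k) else None)
o=np.array([.620,-.266]);ex=np.array([.9708,-.24]);ey=np.array([.24,.9708]);d=P[...,:2]-o;m=(abs(d@ex)<.043)&(abs(d@ey)<.038)
lx=(d@ex)[m];zz=P[...,2][m];print('hopper z above floor by local x',[(b,np.round(np.median(zz[(lx>b)&(lx<b+.01)]),3),round(.017+.083*(b+.005+.044)/.088,3)) for b in np.arange(-.04,.04,.01)])
bgr=e['pixels'][m].astype(int);print('brass px',((bgr[:,0]-bgr[:,2])>35).sum())
E
```

```text
t 21.18 q [-0.449  1.006 -0.651  2.344  1.514  1.748  1.419] p [0.5213 0.05   0.2254] F [ 0.8 -0.2 -1.5] op 0.692
(array([-97.9,   7.6,  38.7]), array([-0.011,  0.001, -0.02 ]))
(array([-144.7,    9. ,   56.1]), array([-0.011,  0.001, -0.02 ]))
(array([-161.6,    9.4,   62.4]), array([-0.011,  0.001, -0.02 ]))
(array([-164.9,    9.5,   63.6]), array([-0.011,  0.001, -0.02 ]))
[] [(0.62, array([ 0.5432, -0.2507,  0.0142]))] [(0.61, array([ 0.4828, -0.0747,  0.0616])), (0.41, array([ 0.5815, -0.3061,  0.0767]))]
gateL z 0.14620489830499772
hopper z above floor by local x [(np.float64(-0.04), np.float64(0.146), np.float64(0.025)), (np.float64(-0.03), np.float64(0.144), np.float64(0.035)), (np.float64(-0.019999999999999997), np.float64(0.048), np.float64(0.044)), (np.float64(-0.009999999999999995), np.float64(0.055), np.float64(0.054)), (np.float64(6.938893903907228e-18), np.float64(0.064), np.float64(0.063)), (np.float64(0.010000000000000009), np.float64(0.073), np.float64(0.073)), (np.float64(0.02000000000000001), np.float64(0.082), np.float64(0.082)), (np.float64(0.030000000000000006), np.float64(0.091), np.float64(0.092))]
brass px 0
```

Call:
step_arm(
  motion=[
    {"dp": [-49, 4, 19], "twist": [-0.01, 0, -0.02], "hand": -1},
    {"dp": [-98, 8, 39], "twist": [-0.01, 0, -0.02], "hand": -1},
    {"dp": [-145, 9, 56], "twist": [-0.01, 0, -0.02], "hand": -1},
    {"dp": [-160, 9, 62], "twist": [-0.01, 0, -0.02], "hand": -1},
    {"dp": [-165, 9, 64], "twist": [-0.01, 0, -0.02], "hand": -1},
  ],
)

```text
clock: 22.0
tool_pos: [0.5184, 0.0379, 0.0483]
eef_rot: [0.757, -0.315, 0.527, 0.224]
contact_force: [0.3, 0.3, -1.4]
opening: 0.694
finger_force: 40.0
```

Call:
step_arm(
  motion=[
    {"dp": [0, 0, 0], "twist": [0, 0, 0], "hand": -1},
    {"dp": [0, 0, 0], "twist": [0, 0, 0], "hand": -1},
  ],
)

```text
clock: 22.25
tool_pos: [0.5183, 0.0384, 0.0485]
eef_rot: [0.758, -0.315, 0.526, 0.223]
contact_force: [-0.7, 0.6, -2.0]
opening: 0.693
finger_force: 40.0
```

Call:
step_arm(
  motion=[
    {"dp": [-0.6, 0, 0.2], "twist": [0, 0, 0], "hand": -1},
    {"dp": [-1.2, 0, 0.4], "twist": [0, 0, 0], "hand": -1},
  ],
)

```text
clock: 22.5
tool_pos: [0.5185, 0.038, 0.0481]
eef_rot: [0.757, -0.314, 0.528, 0.224]
contact_force: [-1.9, 2.1, 9.4]
opening: 0.692
finger_force: 39.8
```

```bash
python3 - <<'E'
from h import *
s=rec();print(R.from_quat(s['eef_rot']).inv().apply([0,0,1]))
E
```

```text
t 22.5 q [-0.471  1.404 -0.526  2.239  1.675  1.803  1.204] p [0.5185 0.038  0.0481] F [-1.9  2.1  9.4] op 0.692
[ 0.9397458   0.00796276 -0.34178126]
```

Call:
step_arm(
  motion=[
    {"dp": [0, 0, 0], "twist": [0, 0, 0], "hand": 0.75},
    {"dp": [0, 0, 0], "twist": [0, 0, 0], "hand": 0.85},
    {"dp": [0, 0, 0], "twist": [0, 0, 0], "hand": 1},
    {"dp": [0, 0, 0], "twist": [0, 0, 0], "hand": 1},
    {"dp": [0, 0, 0], "twist": [0, 0, 0], "hand": 1},
  ],
)

```text
clock: 23.12
tool_pos: [0.5177, 0.0381, 0.0455]
eef_rot: [0.758, -0.314, 0.526, 0.224]
contact_force: [-0.4, 0.1, 0.3]
opening: 0.999
finger_force: 0.0
```

Call:
step_arm(
  motion=[
    {"dp": [0, 0, -20], "twist": [0, 0, 0], "hand": 1},
    {"dp": [0, 0, -45], "twist": [0, 0, 0], "hand": 1},
    {"dp": [0, 0, -75], "twist": [0, 0, 0], "hand": 1},
    {"dp": [0, 0, -105], "twist": [0, 0, 0], "hand": 1},
    {"dp": [40, 0, -130], "twist": [0, 0, 0], "hand": 1},
  ],
)

```text
clock: 23.75
tool_pos: [0.4411, 0.1169, 0.1269]
eef_rot: [0.759, -0.313, 0.525, 0.225]
contact_force: [0.1, -0.4, 1.0]
opening: 1.002
finger_force: 0.0
```

```bash
python3 - <<'E'
from h import *
rec()
for c in ('wrist','top','side'):
    e,M=snap(c);save(e,c+'9');P=cloud(e,M).reshape(-1,3)
    print(c,'cup',find(c,M,'cup'),'std',find(c,M,'standoff_a'),'bottle',find(c,M,'threadlock'))
    k=P[(np.hypot(P[:,0]-.505,P[:,1]-.053)<.042)&(P[:,2]>.02)&(P[:,2]<.1)];print(' cup ext',np.percentile(k,[1,99],axis=0).round(3).tolist(),len(k))
    u=k[k[:,2]>.07];print(' rim z pct',np.percentile(u[:,2],[10,50,90]).round(4) if len(u) else None)
    for n,cc in (('L',(.561,-.2515)),('R',(.5415,-.333))):
        g=P[(np.hypot(P[:,0]-cc[0],P[:,1]-cc[1])<.014)&(P[:,2]>.13)];print(' gate',n,np.median(g[:,2]).round(4) if len(g) else None,len(g))
    o=np.array([.620,-.266]);d=P[:,:2]-o;lx=d@[.9708,-.24];ly=d@[.24,.9708];px=e['pixels'].reshape(-1,3).astype(int)
    m=(abs(ly)<.038)&(lx<.04)&(lx>-.04)&(P[:,2]<.12)&((px[:,0]-px[:,2])>25);print(' brass in hopper',m.sum(),np.median(P[m],0) if m.any() else '')
E
```

```text
t 23.75 q [-0.664  1.267 -0.698  2.292  1.347  1.811  1.157] p [0.4411 0.1169 0.1269] F [ 0.1 -0.4  1. ] op 1.002
wrist cup [] std [(0.53, array([0.4984, 0.0567, 0.0548]))] bottle [(0.64, array([ 0.4865, -0.0606,  0.0481]))]
 cup ext [[0.474, 0.018, 0.022], [0.537, 0.081, 0.079]] 6341
 rim z pct [0.0713 0.0768 0.079 ]
 gate L 0.1475 157
 gate R 0.1551 294
 brass in hopper 333 [ 0.61091159 -0.25343926 -0.85911339]
top cup [(0.56, array([0.5149, 0.056 , 0.0122]))] std [] bottle [(0.58, array([ 0.4807, -0.0728,  0.0597]))]
 cup ext [[0.475, 0.018, 0.021], [0.54, 0.081, 0.081]] 331
 rim z pct [0.0734 0.0769 0.0801]
 gate L 0.1469 119
 gate R 0.1736 127
 brass in hopper 2 [ 0.60098298 -0.27871012  0.04949604]
side cup [(0.54, array([0.5257, 0.0757, 0.0644]))] std [] bottle []
 cup ext [[0.488, 0.053, 0.027], [0.537, 0.085, 0.078]] 60
 rim z pct [0.0701 0.0749 0.0774]
 gate L None 0
 gate R 0.1703 38
 brass in hopper 182 [ 0.61263345 -0.25330271 -0.86277892]
```

```bash
python3 - <<'E'
import cv2,numpy as np
a=cv2.imread('pics/top0.png').astype(int);b=cv2.imread('pics/top9.png').astype(int)
d=(np.abs(a-b).max(2)>40).astype(np.uint8);n,l,s,c=cv2.connectedComponentsWithStats(d)
for i in range(1,n):
    if s[i,4]>=6 and c[i,0]>285: print(s[i],c[i].round(),'after rgb',b[l==i].mean(0)[::-1].round(),'before',a[l==i].mean(0)[::-1].round())
E
```

```text
[282  63  19  11 123] [292.  68.] after rgb [142. 116.  88.] before [210. 171. 125.]
[301  63  11  12  82] [306.  69.] after rgb [145. 119.  90.] before [213. 174. 128.]
[ 406   90  201  168 6183] [525. 189.] after rgb [214. 186. 148.] before [130. 111.  90.]
[316 103   7  29  58] [319. 115.] after rgb [125. 103.  80.] before [194. 158. 118.]
[399 166  22   9 112] [410. 170.] after rgb [184. 178. 165.] before [94. 91. 84.]
[ 560  172   58   84 2311] [592. 221.] after rgb [219. 186. 145.] before [134. 113.  89.]
[386 189  35  19 151] [401. 197.] after rgb [165. 163. 153.] before [186. 179. 167.]
[420 188   3   7  11] [421. 191.] after rgb [145. 146. 136.] before [88. 87. 82.]
[412 199   3   7  11] [413. 202.] after rgb [132. 127. 118.] before [219. 212. 198.]
[381 203  26   7  43] [393. 206.] after rgb [179. 171. 161.] before [140. 139. 129.]
[ 322  221   74   38 1879] [356. 243.] after rgb [145. 130. 112.] before [215. 194. 168.]
[312 236  12  11  75] [317. 241.] after rgb [102.  70.  63.] before [171. 102.  93.]
[ 594  319   46   74 2350] [620. 358.] after rgb [149. 138. 117.] before [54. 52. 48.]
[591 378   5   4   9] [593. 380.] after rgb [75. 74. 72.] before [126. 101.  62.]
[567 384  30  16 255] [582. 392.] after rgb [105. 106.  99.] before [53. 53. 53.]
```

```bash
python3 -c "
from plant import r
print(r.finish_job())"
```

```text
the job is handed in; nothing more can be done
None
```

I handed the job in at about 24 s: left gate fully shut, the six standoffs tipped into the left hopper, and the empty cup back upright on the bench. The right gate, tray parts and bottle look undisturbed. I could not see the standoffs at the hopper bottom; the cup was empty and I found no strays elsewhere.

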